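Assemble a power-bank prototype in order

ROBOT

A 6-joint arm with a two-finger parallel gripper is mounted at the origin on the work surface. World frame = base frame: x ahead of the robot, y to its left, z up, the work surface at z = 0. Lengths are in m, angles in rad, forces in N, time in s.
With the tool pointing down it reaches from about 0.3 to 0.875 m from the base axis. Payload 4.2 kg.
Tool frame: the origin (TCP) lies midway between the tips of the shut fingers; the grasp point (between the pads) lies 19 mm behind it; z points along the fingers, y is the direction in which the jaws open and shut (so a half turn about z gives the same grasp; the last joint's range is limited). The gripper opens to 85 mm and grips with 20 to 120 N. Pads are 22 mm wide; open, the fingers measure 114 mm over their backs; the gripper's body (76 mm by 85 mm) begins 54 mm behind the grasp point. The pads swing forward as they close: fully open they stand 13 mm farther back than shut.
Start: joints at [-1.193, 0.32, 1.565, -0, 1.257, -0.02], TCP at [0.223, -0.53, 0.231] pointing down, gripper open.
Joint ranges: [-3.11, 3.11], [-0.84, 2.01], [0.21, 2.61], [-1.34, 4.49], [0.05, 2.63], [-2.56, 2.56]. Speed limits (rad/s): [2.57, 2.57, 3.14, 3.14, 3.14, 3.14].

INTERFACE

Orientations are given as a unit quaternion [x, y, z, w].
In Python, from rig import bot gives the robot as it stands. The module is installed in compiled form; this text tells all that it offers.
- The arm moves only by the tool arm_command, never from a script. Its argument "targets" is a list of rows, each an object of numbers: "x", "y", "z": the shift along the world's x, y, z in cm; "wx", "wy", "wz": the turn, a rotation vector about the world's x, y, z in degrees; "gripper": the finger opening in cm, from 0 to 8.54. In form: [{"x": .., "y": .., "z": .., "wx": .., "wy": .., "wz": .., "gripper": ..}, ...]. A call has exactly 10 rows; each row shifts and turns the commanded pose from where the row before left it; what a row does not reach is not made up. A row lasts 1/12 s, in which the tool goes at most 41.7 mm and 7.16 degrees, less where a joint would pass 70% of its speed; a pose out of reach is approached as far as the arm can. A call with a gripper value outside its range is refused whole. The fingers move at their own pace and stop on an object; "grip_force" is the grip in N (left out, the last holds). Time passes only in rows, so rows that do not move let the fingers close, or fill a call up. It gives the time, the measured TCP pose, the force and the opening at its end, in the units of the state.
- bot.observe(): the state, without advancing time (a new reading comes with each control period).
- bot.get_image(name): name is "scene" or "top"; returns a dict with "color" (384x512x3 uint8, red, green, blue), "depth" (384x512 float32, m along the optical axis (not along the pixel's ray), 0 where there is no reading), "intrinsics" (3x3 intrinsics, pixels), "rvec" (rotation vector, rad) and "tvec" (3), from world to camera coordinates, as OpenCV has them. Camera axes: x right, y down, z forward; pixel columns grow to the right and rows downward; lengths in m; the calibration is good to about 2 mm. A picture is of the moment at which its call begins.
- bot.job_done(): hands the job in, once; it reports no verdict.
The state is a dict: "t": time; "joint_pos": joint angles; "joint_velocities": joint speeds; "effort": joint torques, N m; "eef_pos": TCP position; "eef_rot": TCP orientation; "force": force on the tool from outside, world axes, zero at the start; "ft_torque": the same for the moment, N m; "finger_gap": opening from 0.0 (shut) to 1.0 (fully open).
Only numpy, scipy, OpenCV 4.12 (cv2) and the standard library are available. Lean on these libraries where they do the work, as an engineer would, in place of code of your own. Each camera call takes 0.05 s, during which the arm holds its last target.

TASK

Put the prototype power bank together on its teal housing base: lay the blue battery pack in between the base's corner guides, then stack the green circuit board frame on it, then the white copper-coil frame, and last the teal cover, each right way up, flat, and lined up squarely over the base. Set each part down rather than dropping it, let go of everything, and leave the screw tray, the glue jar and the caliper where they are.

Things in the scene. Friction and masses are not known exactly. Their poses are not given: they have to be found in the camera images.
- base: Teal printed housing base, fixed to the table: floor plate 112 x 82 mm, 6 mm thick, thin dark rib lines. L-shaped guides at its corners, 5 mm thick, tops 14 mm above the table; 102 x 72 mm free between them; gaps for fingers of 78 mm in the long sides, 50 mm in the short. Origin: centre of its underside, x along the 112 mm, y across, z up. Yaw within 50 degrees of 0; the battery lies on its floor, z = 6 mm.
- battery: Hard-cased flat battery pack, dark blue with black bands at its ends and a yellow square on top, 90 x 60 x 14 mm high, about 130 g. Loose, flat on the table. Origin: centre of its underside, x along the 90 mm, y across the 60 mm, z up. Yaw within 50 degrees of 0; a half turn does not matter. First into the base.
- board: Circuit board in an off-white frame: green board with small black and metal parts seen from above, 90 x 60 x 14 mm high, about 70 g; the rim is 4 mm wide and 5 mm above the green floor, the components end below the rim. Loose, flat on the table. Origin: centre of its underside, x along the 90 mm, y across the 60 mm, z up. Yaw within 50 degrees of 0; a half turn does not matter. Second, on the battery.
- coil: Charging coil in an off-white frame: round copper coil (45 mm across) on a black disc, seen from above, 90 x 60 x 14 mm high, about 60 g; the rim is 4 mm wide and 5 mm above the inner floor, the coil ends below the rim. Loose, flat on the table. Origin: centre of its underside, x along the 90 mm, y across the 60 mm, z up. Yaw within 50 degrees of 0; a half turn does not matter. Third, on the board frame.
- cover: Teal cover plate with a thin black ring (42 mm across) and four small screw heads on top, 90 x 60 x 12 mm high, about 50 g; flat underside. Loose, flat on the table. Origin: centre of its underside, x along the 90 mm, y across the 60 mm, z up. Yaw within 50 degrees of 0; a half turn does not matter. Last, on the coil frame; the finished stack is 60 mm high above the table.
- screw_tray: Small open yellow plastic tray with screws, 90 x 70 x 22 mm, loose. Origin at the centre of its underside. Bystander: leave where it is.
- glue_jar: Closed jar with a red cap, 52 mm across, 60 mm high, loose. Origin at the centre of its underside. Bystander: leave where it is.
- caliper: Sliding caliper with a black body lying flat, about 160 mm long (its y) and 65 mm wide, 12 mm high, loose. Origin at the middle of its 160 mm bar, on the underside. Bystander: leave where it is.
Things that resemble listed ones, but are neither listed nor needed, are in the scene too. Leave any brown or red look-alike of the cover alone.

How it is judged:
On the way, in this order (a step that is already met when the one before it is completed fails the run):
1. the battery lies flat on the base's floor, lined up and released (horizontal distance between battery and base below 0.01 m and z of battery in the frame of base between 0.003 and 0.009 m and angle between the x axis of battery and the x axis of base, either way round below 0.2 rad and angle between battery's own z axis and vertical below 0.08 rad and linear speed of battery below 0.03 m/s and contact force between the fingers and battery below 0.2 N), for 0.2 s.
2. the board frame lies on the battery, lined up and released (horizontal distance between board and base below 0.01 m and z of board in the frame of base between 0.017 and 0.023 m and angle between the x axis of board and the x axis of base, either way round below 0.2 rad and angle between board's own z axis and vertical below 0.08 rad and linear speed of board below 0.03 m/s and contact force between the fingers and board below 0.2 N), for 0.2 s.
3. the coil frame lies on the board frame, lined up and released (horizontal distance between coil and base below 0.01 m and z of coil in the frame of base between 0.031 and 0.037 m and angle between the x axis of coil and the x axis of base, either way round below 0.2 rad and angle between coil's own z axis and vertical below 0.08 rad and linear speed of coil below 0.03 m/s and contact force between the fingers and coil below 0.2 N), for 0.2 s.
4. the cover lies on the coil frame, lined up and released (horizontal distance between cover and base below 0.01 m and z of cover in the frame of base between 0.045 and 0.051 m and angle between the x axis of cover and the x axis of base, either way round below 0.2 rad and angle between cover's own z axis and vertical below 0.08 rad and linear speed of cover below 0.03 m/s and contact force between the fingers and cover below 0.2 N), for 0.2 s.
At the end, for the whole second after the job is handed in: Battery, board, coil, cover stacked bottom to top on the base: centres within 10 mm sideways of its centre, lengths within 0.2 rad of its length (either way round), tilt under 0.08 rad, undersides 6, 20, 34, 48 mm (within 3) above its underside, at rest, released (all of step 1 and all of step 2 and all of step 3 and all of step 4); the robot touches nothing.
It fails at once if the screw tray moved more than 20 mm (distance of screw_tray from where it was at the start of the episode above 0.02 m).
It fails at once if the glue jar moved more than 20 mm (distance of glue_jar from where it was at the start of the episode above 0.02 m).
It fails at once if the caliper moved more than 20 mm (distance of caliper from where it was at the start of the episode above 0.02 m).
It fails at once if a part was dropped (falls free faster than 0.7 m/s, a drop of about 25 mm) ((linear speed of battery above 0.7 m/s and contact force between the fingers and battery below 0.05 N) or (linear speed of board above 0.7 m/s and contact force between the fingers and board below 0.05 N) or (linear speed of coil above 0.7 m/s and contact force between the fingers and coil below 0.05 N) or (linear speed of cover above 0.7 m/s and contact force between the fingers and cover below 0.05 N)).
It also fails if it takes over 96 s, if anything falls off the work surface, if the arm or the gripper's body presses on something with over 40 N, if the wrist force passes 120 N, or if a joint passes its speed limit or range.

## Working session

There is one attempt and no reset: what is moved stays moved. The work goes in short steps, Python scripts to look and compute and a tool call to move; the robot and the scene stay as the last step left them, time stands still between calls to the robot, and variables do not carry over. Pictures are saved under pics/ and viewed, and the job is handed in when it is done.

Besides the shell and the picture viewer there is one more tool, called after "Emit:" by a JSON object that holds its "fn" and its "kwargs". arm_command: Moves the arm, as the interface text tells. Its arguments: {"type":"object","properties":{"targets":{"type":"array","items":{"type":"object","properties":{"x":{"type":"number"},"y":{"type":"number"},"z":{"type":"number"},"wx":{"type":"number"},"wy":{"type":"number"},"wz":{"type":"number"},"gripper":{"type":"number"}}}},"grip_force":{"type":"number"}},"required":["targets"]}

```bash
mkdir -p pics; cat > h.py <<'E'
from rig import bot
import numpy as np, cv2
def grab(n,tag):
    d=bot.get_image(n); np.savez(f'{n}_{tag}.npz',**d)
    cv2.imwrite(f'pics/{n}_{tag}.png',cv2.cvtColor(d['color'],cv2.COLOR_RGB2BGR)); return d
def px2w(d,u,v,z):
    K=np.array(d['intrinsics']);R=cv2.Rodrigues(np.array(d['rvec'],float))[0];t=np.array(d['tvec'],float).ravel()
    r=R.T@np.linalg.inv(K)@np.array([u,v,1.]);c=-R.T@t
    return c+r*(z-c[2])/r[2]
def cloud(d):
    K=np.array(d['intrinsics']);R=cv2.Rodrigues(np.array(d['rvec'],float))[0];t=np.array(d['tvec'],float).ravel()
    v,u=np.mgrid[:384,:512];z=d['depth'].astype(float)
    P=np.stack([(u-K[0,2])/K[0,0]*z,(v-K[1,2])/K[1,1]*z,z],-1)
    return (P-t)@R
E
python3 - <<'E'
from h import *
for n in('scene','top'):
    d=grab(n,'0'); print(n,d['intrinsics'],d['rvec'],d['tvec'])
    im=cv2.imread(f'pics/{n}_0.png'); cv2.imwrite(f'pics/{n}_0b.png',cv2.resize(im,(800,600),interpolation=cv2.INTER_CUBIC))
print(bot.observe())
E
```

```text
scene [[416.56206849   0.         249.16798916]
 [  0.         416.56206849 187.87057359]
 [  0.           0.           1.        ]] [ 0.87096805  2.38989142 -1.21574429] [ 0.4259417  -0.17060325  1.67123596]
top [[462.42559808   0.         260.62512873]
 [  0.         462.42559808 193.68338228]
 [  0.           0.           1.        ]] [ 2.10959641 -2.14804153  0.21009903] [-0.00679204  0.53819455  1.07485919]
{'t': 0.1, 'joint_pos': array([-1.19298790e+00,  3.20232506e-01,  1.56556394e+00, -1.62841730e-05,
        1.25739609e+00, -1.99831020e-02]), 'joint_velocities': array([ 0.0011461 , -0.00084304, -0.00298247, -0.00107346,  0.00061429,
        0.00033292]), 'effort': array([-3.19309720e-04, -4.16408443e+01, -2.34703696e+01, -1.07190892e-04,
        4.88665173e-03, -9.57617345e-06]), 'eef_pos': array([ 0.22259241, -0.52970283,  0.23056104]), 'eef_rot': array([ 9.80284547e-01,  1.97589391e-01, -1.49977445e-04, -7.85795833e-04]), 'force': array([0.47098745, 0.23372364, 0.20553668]), 'ft_torque': array([ 0.00950906,  0.07237535, -0.03366276]), 'finger_gap': 0.9988185025774808}
```

View pics/top_0b.png

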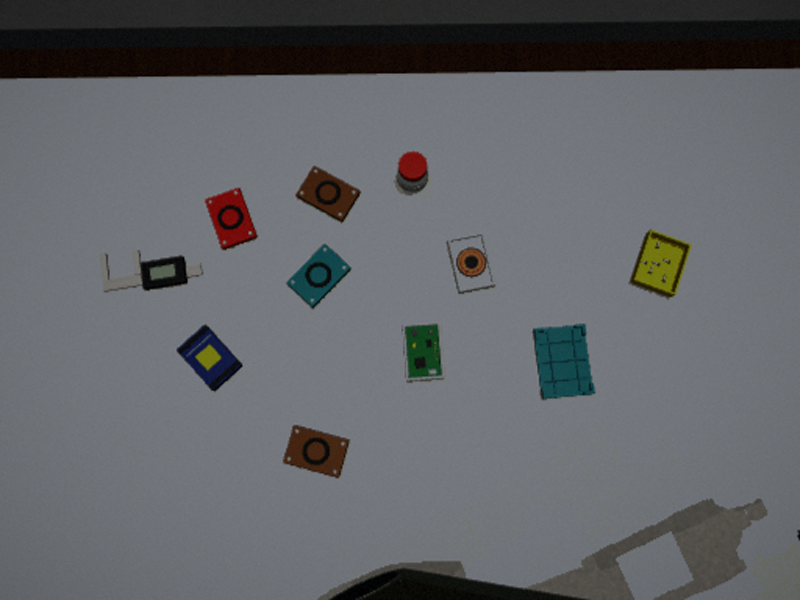

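View pics/scene_0b.png

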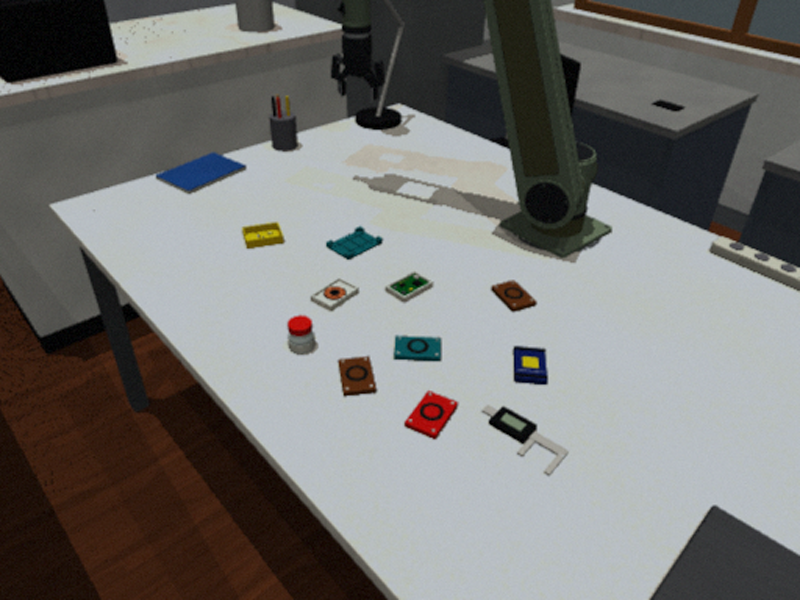

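The top view (800x600 copy) shows the base at (564,361), battery at (209,357), board at (423,352), coil at (470,263) and teal cover at (319,275). The brown and red look-alikes, the tray, jar and caliper lie around them. Next I'll measure these.

```bash
cat > m.py <<'E'
from h import *
d=dict(np.load('top_0.npz'))
im=cv2.imread('pics/top_0.png')
h={'base':(.010,564,361),'battery':(.014,209,357),'board':(.014,423,352),'coil':(.014,470,263),'cover':(.012,319,275),'tray':(.022,660,263),'jar':(.06,412,170)}
P=cloud(d)
print('table z',np.median(P[200:350,250:260,2]))
for k,(z,u,v) in h.items():
    u=int(u*.64);v=int(v*.64)
    c=px2w(d,u,v,z)
    sel=(P[...,2]>.006)&(np.hypot(P[...,0]-c[0],P[...,1]-c[1])<.075)
    n,l=cv2.connectedComponents(sel.astype(np.uint8)); i=l[v,u]
    m=(l==i).astype(np.uint8)
    cn=max(cv2.findContours(m,cv2.RETR_EXTERNAL,cv2.CHAIN_APPROX_NONE)[0],key=cv2.contourArea)
    w=np.array([px2w(d,a,b,z)[:2] for a,b in cn[:,0]])
    r=cv2.minAreaRect((w*1000).astype(np.float32)); 
    bx=cv2.boxPoints(r); e=[bx[1]-bx[0],bx[2]-bx[1]]; e=max(e,key=np.linalg.norm)
    yaw=np.degrees(np.arctan2(e[1],e[0])); yaw=(yaw+90)%180-90
    vs,us=np.nonzero(m); cm=np.mean([px2w(d,a,b,z)[:2] for a,b in zip(us,vs)],0)
    print(k,np.round(r[0],1),np.round(r[1],1),'yaw',round(yaw,1),'mean',np.round(cm*1000,1),'ztop',np.round(np.median(P[m>0][:,2]),4),m.sum())
E
python3 m.py
```

```text
table z 0.0010830547976775563
base [ 447.7 -263.6] [114.   84.3] yaw 4.4 mean [ 447.7 -262.9] ztop 0.0082 1022
battery [463.  299.1] [91.6 61.6] yaw 42.4 mean [462.9 298.9] ztop 0.0148 904
board [467.5 -40.7] [90.8 62.5] yaw 3.0 mean [467.3 -39.7] ztop 0.0113 872
coil [ 610.1 -121.1] [94.4 61.6] yaw 10.7 mean [ 611.  -120.9] ztop 0.0115 836
cover [593.2 125.7] [62.2 89.9] yaw -44.4 mean [593.9 126.9] ztop 0.0128 833
tray [584.8 -10.7] [1383.8  984.7] yaw 89.3 mean [561.7  -4.4] ztop 0.0006 196083
jar [750.1 -27.6] [47.5 65.8] yaw -0.9 mean [750.2 -27.7] ztop 0.0586 415
```

```bash
python3 - <<'E'
import cv2,numpy as np
im=cv2.imread('pics/top_0.png')
c=[(361,231),(134,228),(271,225),(301,168),(204,176)]
t=[]
for u,v in c: t.append(cv2.resize(im[v-32:v+32,u-32:u+32],(260,260),interpolation=cv2.INTER_NEAREST))
t.append(t[0]*0)
cv2.imwrite('pics/crops.png',np.vstack([np.hstack(t[:3]),np.hstack(t[3:])]))
E
```

```text
(no output)
```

View pics/crops.png

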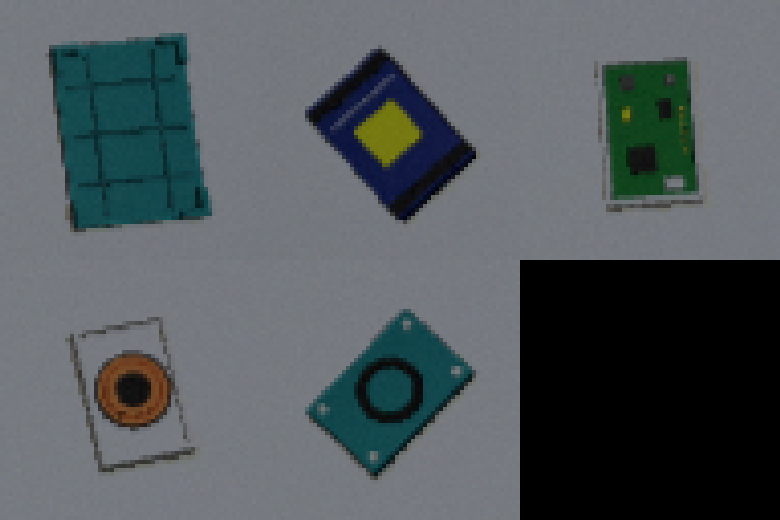

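Emit:
{"fn": "arm_command", "kwargs": {"targets": [{"x": 1.1,"y": 3.8,"wz": 1},{"x": 1.1,"y": 3.8,"wz": 1},{"x": 1.1,"y": 3.8,"wz": 1},{"x": 1.1,"y": 3.8,"wz": 1},{"x": 1.1,"y": 3.8,"wz": 1},{"x": 1.1,"y": 3.8,"wz": 1},{"x": 1.1,"y": 3.8,"wz": 1},{"x": 1.1,"y": 3.8,"wz": 1},{"x": 1.1,"y": 3.8,"wz": 1},{"x": 1.1,"y": 3.8,"wz": 1}], "grip_force": 40}}

```text
schema error: expected keys x, y, z, wx, wy, wz, gripper
```

Emit:
{"fn": "arm_command", "kwargs": {"targets": [{"x": 1.1,"y": 3.8,"wz": 1},{"x": 1.1,"y": 3.8,"wz": 1},{"x": 1.1,"y": 3.8,"wz": 1},{"x": 1.1,"y": 3.8,"wz": 1},{"x": 1.1,"y": 3.8,"wz": 1},{"x": 1.1,"y": 3.8,"wz": 1},{"x": 1.1,"y": 3.8,"wz": 1},{"x": 1.1,"y": 3.8,"wz": 1},{"x": 1.1,"y": 3.8,"wz": 1},{"x": 1.1,"y": 3.8,"wz": 1}]}}

```text
schema error: expected keys x, y, z, wx, wy, wz, gripper
```

Emit:
{"fn": "arm_command", "kwargs": {"targets": [{"x": 1,"y": 3.5},{"x": 1,"y": 3.4},{"z": -2},{"z": -2},{"z": -2},{"z": -2},{"z": -2},{"z": -2},{},{}]}}

```text
schema error: expected keys x, y, z, wx, wy, wz, gripper
```

```bash
cat > s.py <<'E'
from h import *
from scipy.spatial.transform import Rotation as R
s=bot.observe(); r=R.from_quat(s['eef_rot']).as_matrix()
print('t',round(s['t'],2),'pos mm',np.round(s['eef_pos']*1000,1),'phi',round(np.degrees(np.arctan2(r[1,0],r[0,0])),2),'tilt x,y',np.round(np.degrees(r[:2,2]),2),'F',np.round(s['force'],1),'gap',round(s['finger_gap'],3),'j6',round(s['joint_pos'][5],2))
E
python3 - <<'E'
import s
from h import *
grab('top','1');im=cv2.imread('pics/top_1.png'); cv2.imwrite('pics/top_1b.png',cv2.resize(im[130:330,:250],(750,600),interpolation=cv2.INTER_CUBIC))
E
```

```text
t 0.1 pos mm [ 222.6 -529.7  230.6] phi 22.79 tilt x,y [-0.03  0.08] F [0.5 0.2 0.2] gap 0.999 j6 -0.02
```

View pics/top_1b.png

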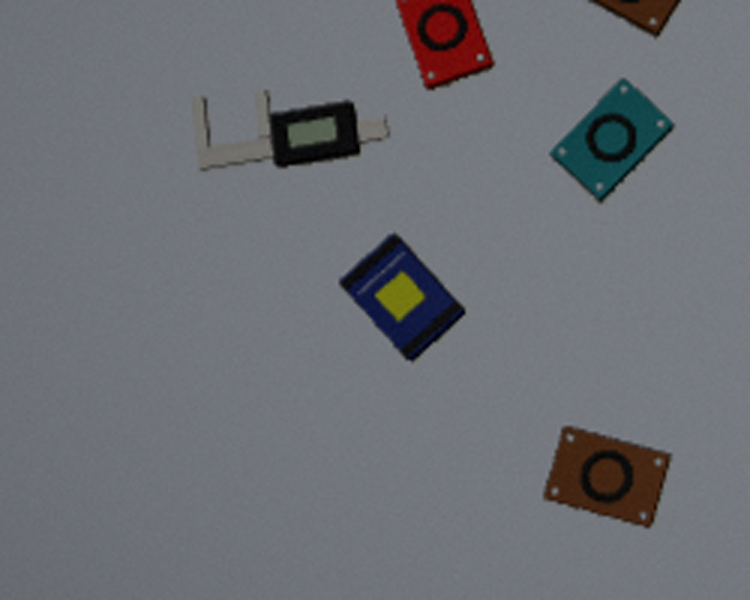

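The command was refused because every row needs all seven keys, so nothing moved. The crop shows the battery unchanged at (402,297).

Emit:
{"fn": "arm_command", "kwargs": {"targets": [{"x": 1.1,"y": 3.8,"z": 0,"wx": 0,"wy": 0,"wz": 1,"gripper": 8.5},{"x": 1.1,"y": 3.8,"z": 0,"wx": 0,"wy": 0,"wz": 1,"gripper": 8.5},{"x": 1.1,"y": 3.8,"z": 0,"wx": 0,"wy": 0,"wz": 1,"gripper": 8.5},{"x": 1.1,"y": 3.8,"z": 0,"wx": 0,"wy": 0,"wz": 1,"gripper": 8.5},{"x": 1.1,"y": 3.8,"z": 0,"wx": 0,"wy": 0,"wz": 1,"gripper": 8.5},{"x": 1.1,"y": 3.8,"z": 0,"wx": 0,"wy": 0,"wz": 1,"gripper": 8.5},{"x": 1.1,"y": 3.8,"z": 0,"wx": 0,"wy": 0,"wz": 1,"gripper": 8.5},{"x": 1.1,"y": 3.8,"z": 0,"wx": 0,"wy": 0,"wz": 1,"gripper": 8.5},{"x": 1.1,"y": 3.8,"z": 0,"wx": 0,"wy": 0,"wz": 1,"gripper": 8.5},{"x": 1.1,"y": 3.8,"z": 0,"wx": 0,"wy": 0,"wz": 1,"gripper": 8.5}], "grip_force": 40}}

```text
t: 0.98
eef_pos: [0.3326, -0.1483, 0.2313]
eef_rot: [0.959, 0.282, 0.0, 0.0]
force: [1.7, -0.1, -0.5]
finger_gap: 0.998
```

Emit:
{"fn": "arm_command", "kwargs": {"targets": [{"x": 1.1,"y": 3.8,"z": 0,"wx": 0,"wy": 0,"wz": 1,"gripper": 8.5},{"x": 1.1,"y": 3.8,"z": 0,"wx": 0,"wy": 0,"wz": 1,"gripper": 8.5},{"x": 1.1,"y": 3.8,"z": 0,"wx": 0,"wy": 0,"wz": 1,"gripper": 8.5},{"x": 1.1,"y": 3.8,"z": 0,"wx": 0,"wy": 0,"wz": 1,"gripper": 8.5},{"x": 1.1,"y": 3.8,"z": 0,"wx": 0,"wy": 0,"wz": 1,"gripper": 8.5},{"x": 1.1,"y": 3.8,"z": 0,"wx": 0,"wy": 0,"wz": 1,"gripper": 8.5},{"x": 1.1,"y": 3.8,"z": 0,"wx": 0,"wy": 0,"wz": 1,"gripper": 8.5},{"x": 1.1,"y": 3.8,"z": 0,"wx": 0,"wy": 0,"wz": 1,"gripper": 8.5},{"x": 1.1,"y": 3.8,"z": 0,"wx": 0,"wy": 0,"wz": 1,"gripper": 8.5},{"x": 1.1,"y": 3.8,"z": 0,"wx": 0,"wy": 0,"wz": 1,"gripper": 8.5}]}}

```text
t: 1.82
eef_pos: [0.4426, 0.232, 0.2311]
eef_rot: [0.931, 0.366, -0.0, 0.0]
force: [0.9, -0.4, 0.1]
finger_gap: 0.996
```

```bash
python3 s.py
```

```text
t 1.82 pos mm [442.6 232.  231.1] phi 42.89 tilt x,y [-0.01 -0.02] F [ 0.9 -0.4  0.1] gap 0.996 j6 1.28
```

Emit:
{"fn": "arm_command", "kwargs": {"targets": [{"x": 1,"y": 3.4,"z": 0,"wx": 0,"wy": 0,"wz": -0.5,"gripper": 8.5},{"x": 1,"y": 3.3,"z": 0,"wx": 0,"wy": 0,"wz": 0,"gripper": 8.5},{"x": 0,"y": 0,"z": -3,"wx": 0,"wy": 0,"wz": 0,"gripper": 8.5},{"x": 0,"y": 0,"z": -3,"wx": 0,"wy": 0,"wz": 0,"gripper": 8.5},{"x": 0,"y": 0,"z": -3,"wx": 0,"wy": 0,"wz": 0,"gripper": 8.5},{"x": 0,"y": 0,"z": -3,"wx": 0,"wy": 0,"wz": 0,"gripper": 8.5},{"x": 0,"y": 0,"z": -3,"wx": 0,"wy": 0,"wz": 0,"gripper": 8.5},{"x": 0,"y": 0,"z": -3,"wx": 0,"wy": 0,"wz": 0,"gripper": 8.5},{"x": 0,"y": 0,"z": 0,"wx": 0,"wy": 0,"wz": 0,"gripper": 8.5},{"x": 0,"y": 0,"z": 0,"wx": 0,"wy": 0,"wz": 0,"gripper": 8.5}]}}

```text
t: 2.65
eef_pos: [0.4619, 0.2964, 0.0503]
eef_rot: [0.933, 0.361, -0.002, 0.0]
force: [-0.5, 0.9, 1.0]
finger_gap: 0.995
```

```bash
python3 - <<'E'
import s
from h import *
for n in ('top','scene'): grab(n,'2')
a=cv2.imread('pics/top_2.png')[140:300,60:220];b=cv2.imread('pics/scene_2.png')[170:290,270:390]
cv2.imwrite('pics/v2.png',np.hstack([cv2.resize(a,(400,400)),cv2.resize(b,(400,400))]))
E
```

```text
t 2.65 pos mm [461.9 296.4  50.3] phi 42.29 tilt x,y [-0.18 -0.12] F [-0.5  0.9  1. ] gap 0.995 j6 1.38
```

View pics/v2.png

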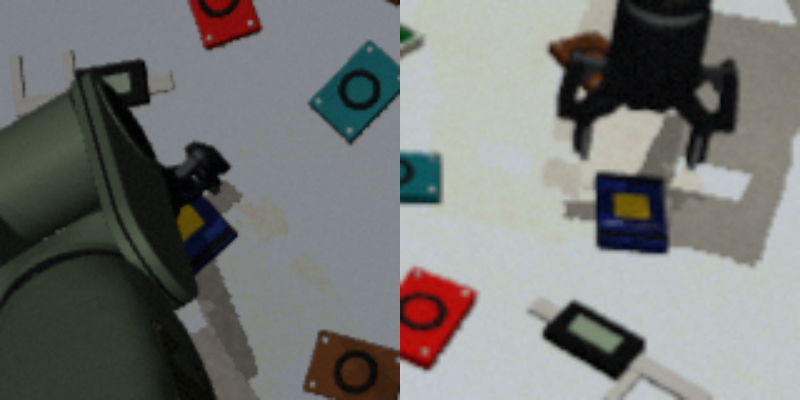

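The fingers straddle the battery, with the tips at about (585,150) and (695,155) in the right half of the picture. Now I descend and grip.

Emit:
{"fn": "arm_command", "kwargs": {"targets": [{"x": 0.1,"y": 0.2,"z": -1.5,"wx": 0,"wy": 0,"wz": 0,"gripper": 8.5},{"x": 0,"y": 0,"z": -1.5,"wx": 0,"wy": 0,"wz": 0,"gripper": 8.5},{"x": 0,"y": 0,"z": -1.0,"wx": 0,"wy": 0,"wz": 0,"gripper": 8.5},{"x": 0,"y": 0,"z": -0.6,"wx": 0,"wy": 0,"wz": 0,"gripper": 8.5},{"x": 0,"y": 0,"z": -0.4,"wx": 0,"wy": 0,"wz": 0,"gripper": 8.5},{"x": 0,"y": 0,"z": 0,"wx": 0,"wy": 0,"wz": 0,"gripper": 5.5},{"x": 0,"y": 0,"z": 0,"wx": 0,"wy": 0,"wz": 0,"gripper": 5.5},{"x": 0,"y": 0,"z": 0,"wx": 0,"wy": 0,"wz": 0,"gripper": 5.5},{"x": 0,"y": 0,"z": 0,"wx": 0,"wy": 0,"wz": 0,"gripper": 5.5},{"x": 0,"y": 0,"z": 0,"wx": 0,"wy": 0,"wz": 0,"gripper": 5.5}]}}

```text
t: 3.58
eef_pos: [0.4644, 0.2993, 0.0023]
eef_rot: [0.933, 0.361, 0.001, -0.0]
force: [-1.2, -1.1, 6.5]
finger_gap: 0.687
```

```bash
python3 - <<'E'
import s
from h import *
for n in ('top','scene'): grab(n,'3')
a=cv2.imread('pics/top_3.png')[140:300,60:220];b=cv2.imread('pics/scene_3.png')[170:290,270:390]
cv2.imwrite('pics/v3.png',np.hstack([cv2.resize(a,(400,400)),cv2.resize(b,(400,400))]))
E
```

```text
t 3.58 pos mm [464.4 299.3   2.3] phi 42.29 tilt x,y [0.1  0.05] F [-1.2 -1.1  6.5] gap 0.687 j6 1.38
```

View pics/v3.png

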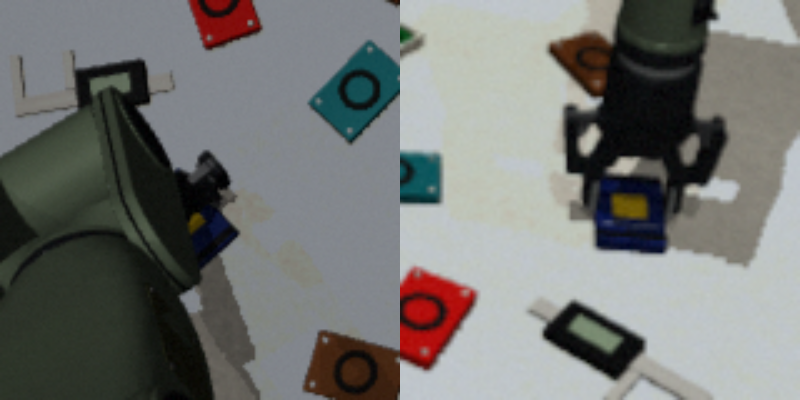

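Emit:
{"fn": "arm_command", "kwargs": {"targets": [{"x": 0,"y": 0,"z": 0.5,"wx": 0,"wy": 0,"wz": 0,"gripper": 5.5},{"x": 0,"y": 0,"z": 1,"wx": 0,"wy": 0,"wz": 0,"gripper": 5.5},{"x": 0,"y": 0,"z": 2,"wx": 0,"wy": 0,"wz": 0,"gripper": 5.5},{"x": 0,"y": 0,"z": 2,"wx": 0,"wy": 0,"wz": 0,"gripper": 5.5},{"x": 0,"y": 0,"z": 2,"wx": 0,"wy": 0,"wz": 0,"gripper": 5.5},{"x": 0,"y": 0,"z": 2,"wx": 0,"wy": 0,"wz": 0,"gripper": 5.5},{"x": 0,"y": 0,"z": 2,"wx": 0,"wy": 0,"wz": 0,"gripper": 5.5},{"x": 0,"y": 0,"z": 0.5,"wx": 0,"wy": 0,"wz": 0,"gripper": 5.5},{"x": 0,"y": 0,"z": 0,"wx": 0,"wy": 0,"wz": 0,"gripper": 5.5},{"x": 0,"y": 0,"z": 0,"wx": 0,"wy": 0,"wz": 0,"gripper": 5.5}]}}

```text
t: 4.52
eef_pos: [0.4633, 0.2986, 0.121]
eef_rot: [0.933, 0.361, -0.0, 0.0]
force: [0.0, -0.6, -1.4]
finger_gap: 0.686
```

```bash
python3 - <<'E'
import s
from h import *
for n in ('top','scene'): grab(n,'4')
a=cv2.imread('pics/top_4.png')[140:300,60:220];b=cv2.imread('pics/scene_4.png')[130:250,270:390]
cv2.imwrite('pics/v4.png',np.hstack([cv2.resize(a,(200,200)),cv2.resize(b,(600,600))[:200]*0,]) if 0 else cv2.resize(b,(600,600)))
E
```

```text
t 4.52 pos mm [463.3 298.6 121. ] phi 42.3 tilt x,y [-0.03 -0.03] F [ 0.  -0.6 -1.4] gap 0.686 j6 1.38
```

View pics/v4.png

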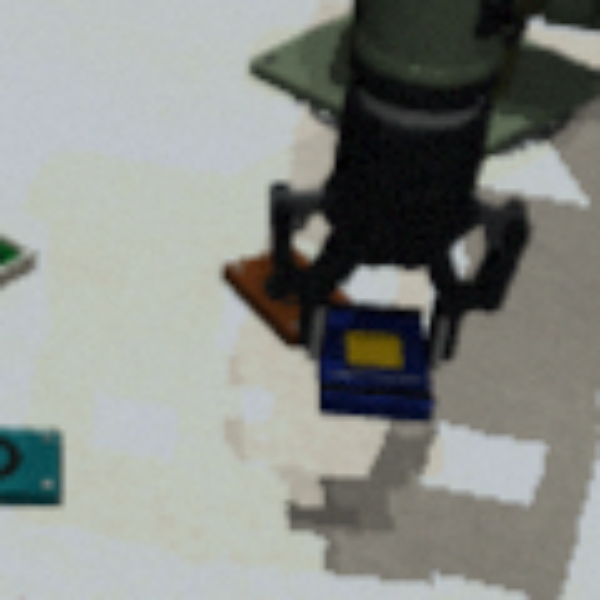

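The battery is held level between the pads, at (377,362) in the picture. I move it to the base.

Emit:
{"fn": "arm_command", "kwargs": {"targets": [{"x": -0.1,"y": -2,"z": 0,"wx": 0,"wy": 0,"wz": -2,"gripper": 5.5},{"x": -0.1,"y": -3,"z": 0,"wx": 0,"wy": 0,"wz": -2,"gripper": 5.5},{"x": -0.1,"y": -3.6,"z": 0,"wx": 0,"wy": 0,"wz": -2.5,"gripper": 5.5},{"x": -0.1,"y": -3.6,"z": 0,"wx": 0,"wy": 0,"wz": -2.5,"gripper": 5.5},{"x": -0.1,"y": -3.6,"z": 0,"wx": 0,"wy": 0,"wz": -2.5,"gripper": 5.5},{"x": -0.1,"y": -3.6,"z": 0,"wx": 0,"wy": 0,"wz": -2.5,"gripper": 5.5},{"x": -0.1,"y": -3.6,"z": 0,"wx": 0,"wy": 0,"wz": -2.5,"gripper": 5.5},{"x": -0.1,"y": -3.6,"z": 0,"wx": 0,"wy": 0,"wz": -2.5,"gripper": 5.5},{"x": -0.1,"y": -3.6,"z": 0,"wx": 0,"wy": 0,"wz": -2.5,"gripper": 5.5},{"x": -0.1,"y": -3.6,"z": 0,"wx": 0,"wy": 0,"wz": -2.5,"gripper": 5.5}]}}

```text
t: 5.45
eef_pos: [0.4526, -0.0407, 0.1202]
eef_rot: [0.987, 0.158, -0.001, -0.0]
force: [1.1, -0.5, -1.5]
finger_gap: 0.68
```

Emit:
{"fn": "arm_command", "kwargs": {"targets": [{"x": -0.1,"y": -3.6,"z": 0,"wx": 0,"wy": 0,"wz": -2.5,"gripper": 5.5},{"x": -0.1,"y": -3.6,"z": 0,"wx": 0,"wy": 0,"wz": -2.5,"gripper": 5.5},{"x": -0.1,"y": -3.6,"z": 0,"wx": 0,"wy": 0,"wz": -2.5,"gripper": 5.5},{"x": -0.1,"y": -3.6,"z": 0,"wx": 0,"wy": 0,"wz": -2.5,"gripper": 5.5},{"x": -0.1,"y": -3.6,"z": 0,"wx": 0,"wy": 0,"wz": -2.4,"gripper": 5.5},{"x": 0,"y": -3,"z": 0,"wx": 0,"wy": 0,"wz": -1.5,"gripper": 5.5},{"x": 0,"y": -1.4,"z": 0,"wx": 0,"wy": 0,"wz": 0,"gripper": 5.5},{"x": 0,"y": 0,"z": 0,"wx": 0,"wy": 0,"wz": 0,"gripper": 5.5},{"x": 0,"y": 0,"z": 0,"wx": 0,"wy": 0,"wz": 0,"gripper": 5.5},{"x": 0,"y": 0,"z": 0,"wx": 0,"wy": 0,"wz": 0,"gripper": 5.5}]}}

```text
t: 6.28
eef_pos: [0.4482, -0.2616, 0.1206]
eef_rot: [0.999, 0.039, -0.001, -0.001]
force: [0.2, 1.0, -1.2]
finger_gap: 0.687
```

```bash
python3 s.py
```

```text
t 6.28 pos mm [ 448.2 -261.6  120.6] phi 4.44 tilt x,y [-0.11  0.1 ] F [ 0.2  1.  -1.2] gap 0.687 j6 0.94
```

Emit:
{"fn": "arm_command", "kwargs": {"targets": [{"x": 0,"y": -0.1,"z": -2,"wx": 0,"wy": 0,"wz": 0,"gripper": 5.5},{"x": 0,"y": 0,"z": -2,"wx": 0,"wy": 0,"wz": 0,"gripper": 5.5},{"x": 0,"y": 0,"z": -2,"wx": 0,"wy": 0,"wz": 0,"gripper": 5.5},{"x": 0,"y": 0,"z": -1.5,"wx": 0,"wy": 0,"wz": 0,"gripper": 5.5},{"x": 0,"y": 0,"z": -1,"wx": 0,"wy": 0,"wz": 0,"gripper": 5.5},{"x": 0,"y": 0,"z": -0.5,"wx": 0,"wy": 0,"wz": 0,"gripper": 5.5},{"x": 0,"y": 0,"z": 0,"wx": 0,"wy": 0,"wz": 0,"gripper": 5.5},{"x": 0,"y": 0,"z": 0,"wx": 0,"wy": 0,"wz": 0,"gripper": 5.5},{"x": 0,"y": 0,"z": 0,"wx": 0,"wy": 0,"wz": 0,"gripper": 5.5},{"x": 0,"y": 0,"z": 0,"wx": 0,"wy": 0,"wz": 0,"gripper": 5.5}]}}

```text
t: 7.12
eef_pos: [0.4494, -0.2644, 0.0323]
eef_rot: [0.999, 0.038, 0.001, 0.001]
force: [-1.3, -1.0, -1.2]
finger_gap: 0.685
```

```bash
cat > look.py <<'E'
import s,sys
from h import *
tag=sys.argv[1]
for n in ('top','scene'): grab(n,tag)
a=cv2.imread(f'pics/top_{tag}.png')[186:276,316:406];b=cv2.imread(f'pics/scene_{tag}.png')[100:190,180:270]
cv2.imwrite(f'pics/v{tag}.png',np.hstack([cv2.resize(a,(400,400),interpolation=cv2.INTER_CUBIC),cv2.resize(b,(400,400),interpolation=cv2.INTER_CUBIC)]))
E
python3 look.py 5
```

```text
t 7.12 pos mm [ 449.4 -264.4   32.3] phi 4.4 tilt x,y [ 0.1  -0.06] F [-1.3 -1.  -1.2] gap 0.685 j6 0.94
```

View pics/v5.png

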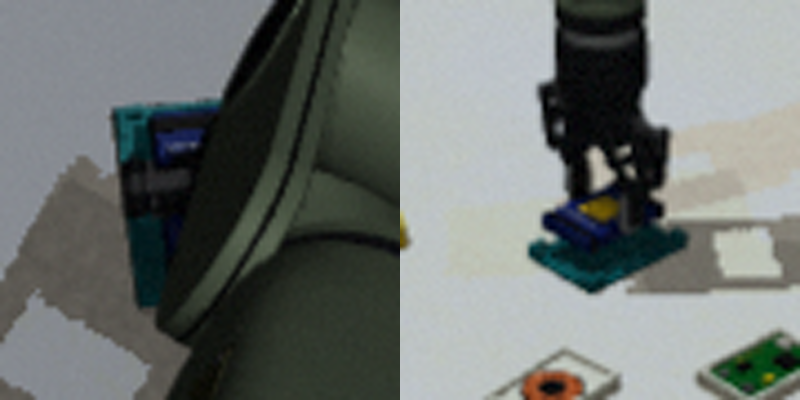

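The battery hovers squarely over the base. I lower it slowly.

Emit:
{"fn": "arm_command", "kwargs": {"targets": [{"x": -0.1,"y": 0.1,"z": -0.6,"wx": 0,"wy": 0,"wz": 0,"gripper": 5.5},{"x": 0,"y": 0,"z": -0.5,"wx": 0,"wy": 0,"wz": 0,"gripper": 5.5},{"x": 0,"y": 0,"z": -0.4,"wx": 0,"wy": 0,"wz": 0,"gripper": 5.5},{"x": 0,"y": 0,"z": -0.3,"wx": 0,"wy": 0,"wz": 0,"gripper": 5.5},{"x": 0,"y": 0,"z": -0.2,"wx": 0,"wy": 0,"wz": 0,"gripper": 5.5},{"x": 0,"y": 0,"z": -0.2,"wx": 0,"wy": 0,"wz": 0,"gripper": 5.5},{"x": 0,"y": 0,"z": -0.1,"wx": 0,"wy": 0,"wz": 0,"gripper": 5.5},{"x": 0,"y": 0,"z": 0,"wx": 0,"wy": 0,"wz": 0,"gripper": 5.5},{"x": 0,"y": 0,"z": 0,"wx": 0,"wy": 0,"wz": 0,"gripper": 5.5},{"x": 0,"y": 0,"z": 0,"wx": 0,"wy": 0,"wz": 0,"gripper": 5.5}]}}

```text
t: 8.05
eef_pos: [0.4479, -0.2632, 0.0084]
eef_rot: [0.999, 0.038, 0.0, 0.0]
force: [-0.2, -0.8, -1.3]
finger_gap: 0.686
```

```bash
python3 look.py 6
```

```text
t 8.05 pos mm [ 447.9 -263.2    8.4] phi 4.39 tilt x,y [ 0.01 -0.02] F [-0.2 -0.8 -1.3] gap 0.686 j6 0.94
```

View pics/v6.png

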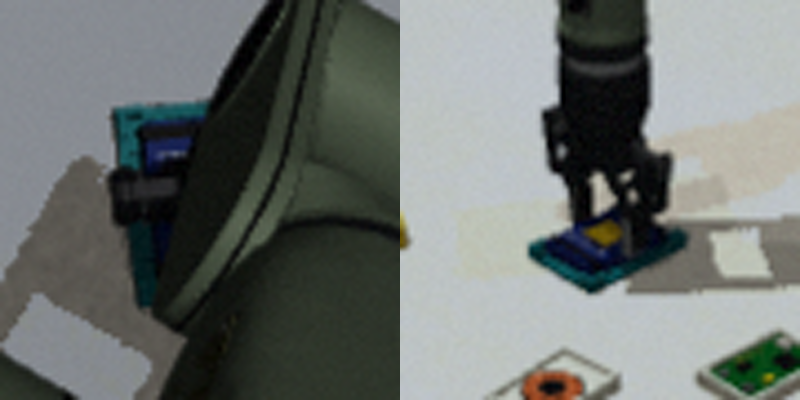

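Emit:
{"fn": "arm_command", "kwargs": {"targets": [{"x": 0,"y": 0,"z": -0.1,"wx": 0,"wy": 0,"wz": 0,"gripper": 5.5},{"x": 0,"y": 0,"z": 0,"wx": 0,"wy": 0,"wz": 0,"gripper": 5.5},{"x": 0,"y": 0,"z": 0,"wx": 0,"wy": 0,"wz": 0,"gripper": 6.2},{"x": 0,"y": 0,"z": 0,"wx": 0,"wy": 0,"wz": 0,"gripper": 6.6},{"x": 0,"y": 0,"z": 0,"wx": 0,"wy": 0,"wz": 0,"gripper": 7.0},{"x": 0,"y": 0,"z": 0,"wx": 0,"wy": 0,"wz": 0,"gripper": 7.4},{"x": 0,"y": 0,"z": 0,"wx": 0,"wy": 0,"wz": 0,"gripper": 7.4},{"x": 0,"y": 0,"z": 0,"wx": 0,"wy": 0,"wz": 0,"gripper": 7.4},{"x": 0,"y": 0,"z": 0.5,"wx": 0,"wy": 0,"wz": 0,"gripper": 7.4},{"x": 0,"y": 0,"z": 1,"wx": 0,"wy": 0,"wz": 0,"gripper": 7.4}]}}

```text
t: 8.98
eef_pos: [0.447, -0.2626, 0.0219]
eef_rot: [0.999, 0.038, -0.001, -0.001]
force: [-0.6, 0.4, -0.4]
finger_gap: 0.869
```

```bash
python3 s.py
```

```text
t 8.98 pos mm [ 447.  -262.6   21.9] phi 4.39 tilt x,y [-0.14  0.08] F [-0.6  0.4 -0.4] gap 0.869 j6 0.94
```

Emit:
{"fn": "arm_command", "kwargs": {"targets": [{"x": 0,"y": 0,"z": 2,"wx": 0,"wy": 0,"wz": 0,"gripper": 7.4},{"x": 0,"y": 0,"z": 3,"wx": 0,"wy": 0,"wz": 0,"gripper": 8.5},{"x": 0,"y": 0,"z": 3,"wx": 0,"wy": 0,"wz": 0,"gripper": 8.5},{"x": 0.3,"y": 3,"z": 1,"wx": 0,"wy": 0,"wz": -0.2,"gripper": 8.5},{"x": 0.3,"y": 3.5,"z": 0,"wx": 0,"wy": 0,"wz": -0.2,"gripper": 8.5},{"x": 0.3,"y": 3.5,"z": 0,"wx": 0,"wy": 0,"wz": -0.2,"gripper": 8.5},{"x": 0.3,"y": 3.5,"z": 0,"wx": 0,"wy": 0,"wz": -0.2,"gripper": 8.5},{"x": 0.3,"y": 3.5,"z": 0,"wx": 0,"wy": 0,"wz": -0.2,"gripper": 8.5},{"x": 0.3,"y": 3.5,"z": 0,"wx": 0,"wy": 0,"wz": -0.2,"gripper": 8.5},{"x": 0.2,"y": 1.8,"z": 0,"wx": 0,"wy": 0,"wz": -0.2,"gripper": 8.5}]}}

```text
t: 9.82
eef_pos: [0.4676, -0.0371, 0.1134]
eef_rot: [1.0, 0.027, 0.001, -0.0]
force: [0.3, -0.0, -0.8]
finger_gap: 0.995
```

```bash
python3 look.py 7
```

```text
t 9.82 pos mm [467.6 -37.1 113.4] phi 3.09 tilt x,y [0.06 0.04] F [ 0.3 -0.  -0.8] gap 0.995 j6 1.41
```

View pics/v7.png

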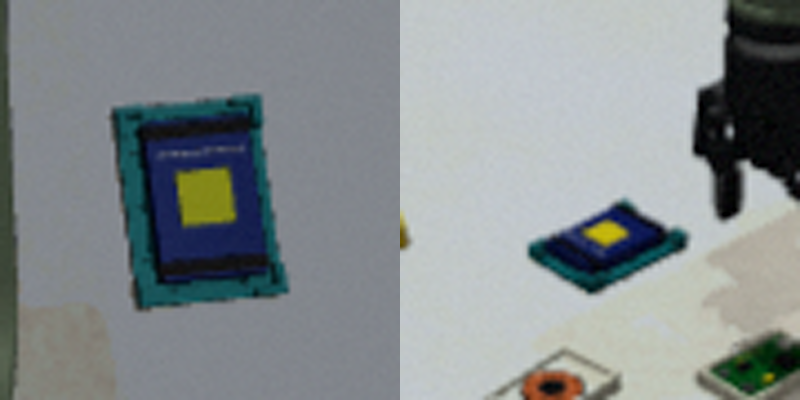

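The battery lies flat and centred within about 2 mm: base corners average (200,200), battery corners (203,199) in the left half. Next is the board.

Emit:
{"fn": "arm_command", "kwargs": {"targets": [{"x": 0,"y": -0.2,"z": -2,"wx": 0,"wy": 0,"wz": 0,"gripper": 8.5},{"x": 0,"y": 0,"z": -2.5,"wx": 0,"wy": 0,"wz": 0,"gripper": 8.5},{"x": 0,"y": 0,"z": -2.5,"wx": 0,"wy": 0,"wz": 0,"gripper": 8.5},{"x": 0,"y": 0,"z": -2,"wx": 0,"wy": 0,"wz": 0,"gripper": 8.5},{"x": 0,"y": 0,"z": -1,"wx": 0,"wy": 0,"wz": 0,"gripper": 8.5},{"x": 0,"y": 0,"z": -0.5,"wx": 0,"wy": 0,"wz": 0,"gripper": 8.5},{"x": 0,"y": 0,"z": -0.3,"wx": 0,"wy": 0,"wz": 0,"gripper": 8.5},{"x": 0,"y": 0,"z": 0,"wx": 0,"wy": 0,"wz": 0,"gripper": 8.5},{"x": 0,"y": 0,"z": 0,"wx": 0,"wy": 0,"wz": 0,"gripper": 8.5},{"x": 0,"y": 0,"z": 0,"wx": 0,"wy": 0,"wz": 0,"gripper": 8.5}]}}

```text
t: 10.75
eef_pos: [0.4685, -0.0424, 0.0052]
eef_rot: [1.0, 0.026, 0.001, 0.0]
force: [-0.5, 0.1, -0.0]
finger_gap: 0.995
```

```bash
python3 - <<'E'
import s
from h import *
for n in ('top','scene'): grab(n,'8')
a=cv2.imread('pics/top_8.png')[180:270,226:316];b=cv2.imread('pics/scene_8.png')[120:210,210:300]
cv2.imwrite('pics/v8.png',np.hstack([cv2.resize(a,(400,400)),cv2.resize(b,(400,400))]))
E
```

```text
t 10.75 pos mm [468.5 -42.4   5.2] phi 2.98 tilt x,y [ 0.11 -0.02] F [-0.5  0.1 -0. ] gap 0.995 j6 1.4
```

View pics/v8.png

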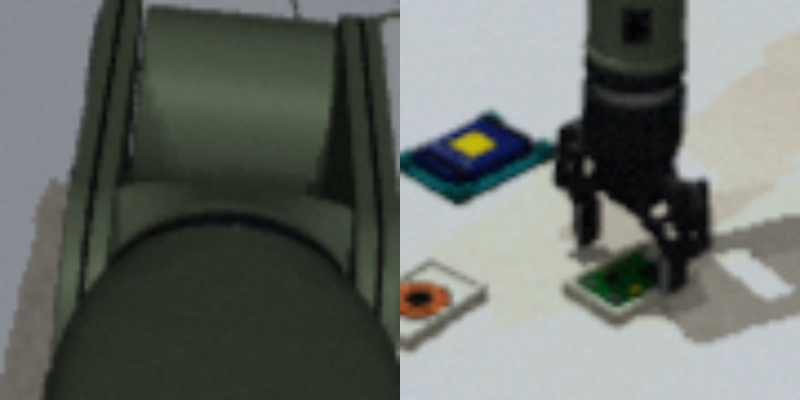

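Emit:
{"fn": "arm_command", "kwargs": {"targets": [{"x": -0.1,"y": 0.1,"z": 0,"wx": 0,"wy": 0,"wz": 0,"gripper": 7},{"x": 0,"y": 0,"z": 0,"wx": 0,"wy": 0,"wz": 0,"gripper": 5.5},{"x": 0,"y": 0,"z": 0,"wx": 0,"wy": 0,"wz": 0,"gripper": 5.5},{"x": 0,"y": 0,"z": 0,"wx": 0,"wy": 0,"wz": 0,"gripper": 5.5},{"x": 0,"y": 0,"z": 0,"wx": 0,"wy": 0,"wz": 0,"gripper": 5.5},{"x": 0,"y": 0,"z": 0,"wx": 0,"wy": 0,"wz": 0,"gripper": 5.5},{"x": 0,"y": 0,"z": 0,"wx": 0,"wy": 0,"wz": 0,"gripper": 5.5},{"x": 0,"y": 0,"z": 0,"wx": 0,"wy": 0,"wz": 0,"gripper": 5.5},{"x": 0,"y": 0,"z": 0,"wx": 0,"wy": 0,"wz": 0,"gripper": 5.5},{"x": 0,"y": 0,"z": 0,"wx": 0,"wy": 0,"wz": 0,"gripper": 5.5}]}}

```text
t: 11.68
eef_pos: [0.4666, -0.041, 0.005]
eef_rot: [1.0, 0.026, 0.0, 0.0]
force: [-1.4, 0.2, 6.9]
finger_gap: 0.685
```

Emit:
{"fn": "arm_command", "kwargs": {"targets": [{"x": 0,"y": 0,"z": 0.5,"wx": 0,"wy": 0,"wz": 0,"gripper": 5.5},{"x": 0,"y": 0,"z": 1,"wx": 0,"wy": 0,"wz": 0,"gripper": 5.5},{"x": 0,"y": 0,"z": 2,"wx": 0,"wy": 0,"wz": 0,"gripper": 5.5},{"x": 0,"y": 0,"z": 2,"wx": 0,"wy": 0,"wz": 0,"gripper": 5.5},{"x": 0,"y": 0,"z": 2,"wx": 0,"wy": 0,"wz": 0,"gripper": 5.5},{"x": 0,"y": 0,"z": 1.5,"wx": 0,"wy": 0,"wz": 0,"gripper": 5.5},{"x": 0,"y": 0,"z": 0.5,"wx": 0,"wy": 0,"wz": 0,"gripper": 5.5},{"x": 0,"y": 0,"z": 0,"wx": 0,"wy": 0,"wz": 0,"gripper": 5.5},{"x": 0,"y": 0,"z": 0,"wx": 0,"wy": 0,"wz": 0,"gripper": 5.5},{"x": 0,"y": 0,"z": 0,"wx": 0,"wy": 0,"wz": 0,"gripper": 5.5}]}}

```text
t: 12.52
eef_pos: [0.4659, -0.041, 0.0983]
eef_rot: [1.0, 0.026, -0.001, -0.0]
force: [-0.0, 0.6, -1.4]
finger_gap: 0.686
```

```bash
python3 - <<'E'
import s
from h import *
for n in ('top','scene'): grab(n,'9')
b=cv2.imread('pics/scene_9.png')[90:210,190:310]
cv2.imwrite('pics/v9.png',cv2.resize(b,(600,600)))
E
```

```text
t 12.52 pos mm [465.9 -41.   98.3] phi 2.99 tilt x,y [-0.13  0.01] F [-0.   0.6 -1.4] gap 0.686 j6 1.41
```

View pics/v9.png

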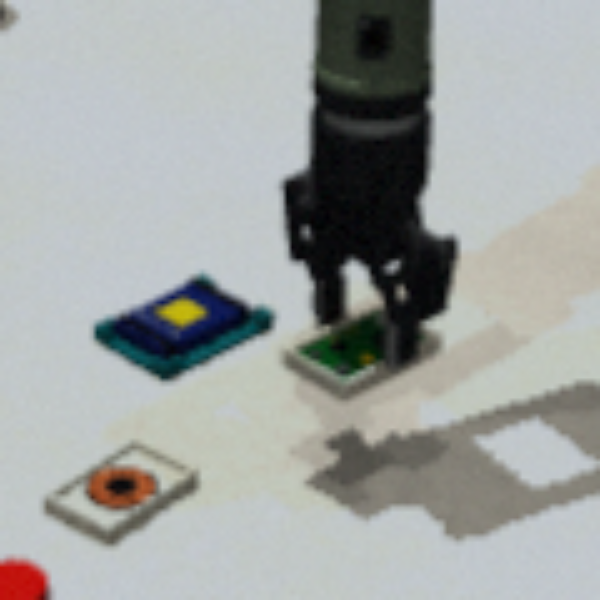

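Board is held level. I carry it to the base.

Emit:
{"fn": "arm_command", "kwargs": {"targets": [{"x": -0.2,"y": -2,"z": 0,"wx": 0,"wy": 0,"wz": 0.2,"gripper": 5.5},{"x": -0.3,"y": -3.2,"z": 0,"wx": 0,"wy": 0,"wz": 0.2,"gripper": 5.5},{"x": -0.3,"y": -3.5,"z": 0,"wx": 0,"wy": 0,"wz": 0.2,"gripper": 5.5},{"x": -0.3,"y": -3.5,"z": 0,"wx": 0,"wy": 0,"wz": 0.2,"gripper": 5.5},{"x": -0.3,"y": -3.5,"z": 0,"wx": 0,"wy": 0,"wz": 0.2,"gripper": 5.5},{"x": -0.3,"y": -3.5,"z": 0,"wx": 0,"wy": 0,"wz": 0.2,"gripper": 5.5},{"x": -0.2,"y": -2,"z": 0,"wx": 0,"wy": 0,"wz": 0.2,"gripper": 5.5},{"x": 0,"y": -1,"z": 0,"wx": 0,"wy": 0,"wz": 0,"gripper": 5.5},{"x": 0,"y": 0,"z": 0,"wx": 0,"wy": 0,"wz": 0,"gripper": 5.5},{"x": 0,"y": 0,"z": 0,"wx": 0,"wy": 0,"wz": 0,"gripper": 5.5}]}}

```text
t: 13.45
eef_pos: [0.4474, -0.2624, 0.0987]
eef_rot: [0.999, 0.038, -0.001, -0.001]
force: [0.1, -0.3, -0.8]
finger_gap: 0.685
```

Emit:
{"fn": "arm_command", "kwargs": {"targets": [{"x": 0,"y": 0,"z": -1.5,"wx": 0,"wy": 0,"wz": 0,"gripper": 5.5},{"x": 0,"y": 0,"z": -1.5,"wx": 0,"wy": 0,"wz": 0,"gripper": 5.5},{"x": 0,"y": 0,"z": -1.5,"wx": 0,"wy": 0,"wz": 0,"gripper": 5.5},{"x": 0,"y": 0,"z": -1,"wx": 0,"wy": 0,"wz": 0,"gripper": 5.5},{"x": 0,"y": 0,"z": -0.5,"wx": 0,"wy": 0,"wz": 0,"gripper": 5.5},{"x": 0,"y": 0,"z": 0,"wx": 0,"wy": 0,"wz": 0,"gripper": 5.5},{"x": 0,"y": 0,"z": 0,"wx": 0,"wy": 0,"wz": 0,"gripper": 5.5},{"x": 0,"y": 0,"z": 0,"wx": 0,"wy": 0,"wz": 0,"gripper": 5.5},{"x": 0,"y": 0,"z": 0,"wx": 0,"wy": 0,"wz": 0,"gripper": 5.5},{"x": 0,"y": 0,"z": 0,"wx": 0,"wy": 0,"wz": 0,"gripper": 5.5}]}}

```text
t: 14.28
eef_pos: [0.4481, -0.2634, 0.04]
eef_rot: [0.999, 0.038, 0.001, 0.0]
force: [0.4, 0.3, -0.9]
finger_gap: 0.678
```

```bash
python3 look.py 10
```

```text
t 14.28 pos mm [ 448.1 -263.4   40. ] phi 4.39 tilt x,y [ 0.07 -0.05] F [ 0.4  0.3 -0.9] gap 0.678 j6 0.94
```

View pics/v10.png

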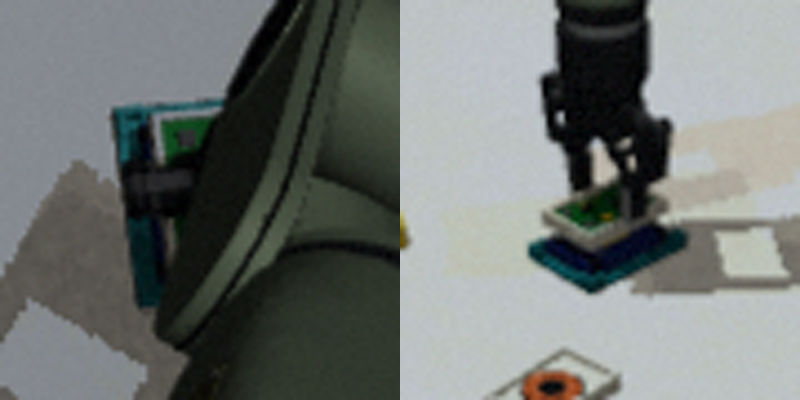

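The board hovers squarely over the battery. I lower it to about 25.5 mm.

Emit:
{"fn": "arm_command", "kwargs": {"targets": [{"x": 0,"y": 0,"z": -0.5,"wx": 0,"wy": 0,"wz": 0,"gripper": 5.5},{"x": 0,"y": 0,"z": -0.4,"wx": 0,"wy": 0,"wz": 0,"gripper": 5.5},{"x": 0,"y": 0,"z": -0.3,"wx": 0,"wy": 0,"wz": 0,"gripper": 5.5},{"x": 0,"y": 0,"z": -0.1,"wx": 0,"wy": 0,"wz": 0,"gripper": 5.5},{"x": 0,"y": 0,"z": -0.1,"wx": 0,"wy": 0,"wz": 0,"gripper": 5.5},{"x": 0,"y": 0,"z": 0,"wx": 0,"wy": 0,"wz": 0,"gripper": 5.5},{"x": 0,"y": 0,"z": 0,"wx": 0,"wy": 0,"wz": 0,"gripper": 5.5},{"x": 0,"y": 0,"z": 0,"wx": 0,"wy": 0,"wz": 0,"gripper": 5.5},{"x": 0,"y": 0,"z": 0,"wx": 0,"wy": 0,"wz": 0,"gripper": 5.5},{"x": 0,"y": 0,"z": 0,"wx": 0,"wy": 0,"wz": 0,"gripper": 5.5}]}}

```text
t: 15.22
eef_pos: [0.4478, -0.2631, 0.0254]
eef_rot: [0.999, 0.038, 0.0, 0.0]
force: [0.1, 0.8, -0.6]
finger_gap: 0.682
```

```bash
python3 look.py 11
```

```text
t 15.22 pos mm [ 447.8 -263.1   25.4] phi 4.39 tilt x,y [ 0.01 -0.01] F [ 0.1  0.8 -0.6] gap 0.682 j6 0.94
```

View pics/v11.png

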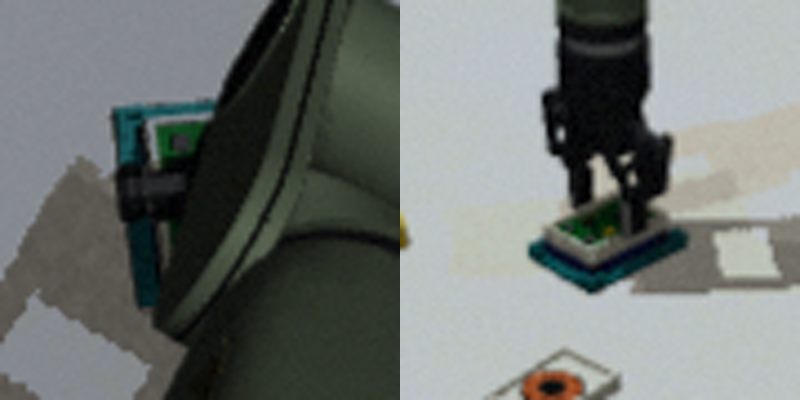

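Emit:
{"fn": "arm_command", "kwargs": {"targets": [{"x": 0,"y": 0,"z": -0.1,"wx": 0,"wy": 0,"wz": 0,"gripper": 5.5},{"x": 0,"y": 0,"z": 0,"wx": 0,"wy": 0,"wz": 0,"gripper": 5.5},{"x": 0,"y": 0,"z": 0,"wx": 0,"wy": 0,"wz": 0,"gripper": 6.2},{"x": 0,"y": 0,"z": 0,"wx": 0,"wy": 0,"wz": 0,"gripper": 6.6},{"x": 0,"y": 0,"z": 0,"wx": 0,"wy": 0,"wz": 0,"gripper": 7.0},{"x": 0,"y": 0,"z": 0,"wx": 0,"wy": 0,"wz": 0,"gripper": 7.4},{"x": 0,"y": 0,"z": 0,"wx": 0,"wy": 0,"wz": 0,"gripper": 7.4},{"x": 0,"y": 0,"z": 0,"wx": 0,"wy": 0,"wz": 0,"gripper": 7.4},{"x": 0,"y": 0,"z": 0.5,"wx": 0,"wy": 0,"wz": 0,"gripper": 7.4},{"x": 0,"y": 0,"z": 1,"wx": 0,"wy": 0,"wz": 0,"gripper": 7.4}]}}

```text
t: 16.15
eef_pos: [0.447, -0.2627, 0.0389]
eef_rot: [0.999, 0.038, -0.001, -0.001]
force: [1.0, -0.6, -0.5]
finger_gap: 0.867
```

```bash
python3 s.py
```

```text
t 16.15 pos mm [ 447.  -262.7   38.9] phi 4.39 tilt x,y [-0.13  0.08] F [ 1.  -0.6 -0.5] gap 0.867 j6 0.94
```

Emit:
{"fn": "arm_command", "kwargs": {"targets": [{"x": 0,"y": 0,"z": 2,"wx": 0,"wy": 0,"wz": 0,"gripper": 7.4},{"x": 0,"y": 0,"z": 3,"wx": 0,"wy": 0,"wz": 0,"gripper": 8.5},{"x": 0.8,"y": 0.7,"z": 2,"wx": 0,"wy": 0,"wz": 0,"gripper": 8.5},{"x": 2.4,"y": 2.1,"z": 0,"wx": 0,"wy": 0,"wz": 1,"gripper": 8.5},{"x": 2.4,"y": 2.1,"z": 0,"wx": 0,"wy": 0,"wz": 1,"gripper": 8.5},{"x": 2.4,"y": 2.1,"z": 0,"wx": 0,"wy": 0,"wz": 1,"gripper": 8.5},{"x": 2.4,"y": 2.1,"z": 0,"wx": 0,"wy": 0,"wz": 1,"gripper": 8.5},{"x": 2.4,"y": 2.1,"z": 0,"wx": 0,"wy": 0,"wz": 1,"gripper": 8.5},{"x": 2.4,"y": 2.1,"z": 0,"wx": 0,"wy": 0,"wz": 1,"gripper": 8.5},{"x": 1.1,"y": 0.9,"z": 0,"wx": 0,"wy": 0,"wz": 0.8,"gripper": 8.5}]}}

```text
t: 16.98
eef_pos: [0.6136, -0.1186, 0.1104]
eef_rot: [0.995, 0.099, 0.002, 0.0]
force: [-0.2, -0.7, -0.2]
finger_gap: 0.997
```

```bash
python3 look.py 12
```

```text
t 16.98 pos mm [ 613.6 -118.6  110.4] phi 11.37 tilt x,y [0.18 0.01] F [-0.2 -0.7 -0.2] gap 0.997 j6 1.16
```

View pics/v12.png

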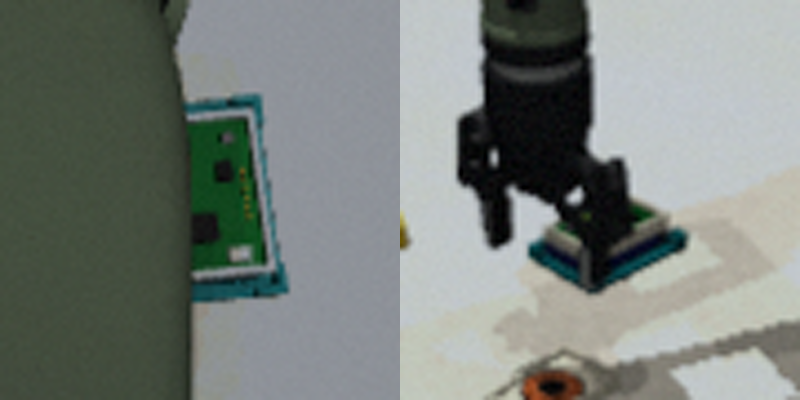

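The board sits level on the battery, squared with the base. I descend on the coil frame.

Emit:
{"fn": "arm_command", "kwargs": {"targets": [{"x": 0,"y": 0,"z": -2,"wx": 0,"wy": 0,"wz": 0,"gripper": 8.5},{"x": 0,"y": 0,"z": -2.5,"wx": 0,"wy": 0,"wz": 0,"gripper": 8.5},{"x": 0,"y": 0,"z": -2.5,"wx": 0,"wy": 0,"wz": 0,"gripper": 8.5},{"x": 0,"y": 0,"z": -1.5,"wx": 0,"wy": 0,"wz": 0,"gripper": 8.5},{"x": 0,"y": 0,"z": -1,"wx": 0,"wy": 0,"wz": 0,"gripper": 8.5},{"x": 0,"y": 0,"z": -0.5,"wx": 0,"wy": 0,"wz": 0,"gripper": 8.5},{"x": 0,"y": 0,"z": -0.5,"wx": 0,"wy": 0,"wz": 0,"gripper": 8.5},{"x": 0,"y": 0,"z": 0,"wx": 0,"wy": 0,"wz": 0,"gripper": 8.5},{"x": 0,"y": 0,"z": 0,"wx": 0,"wy": 0,"wz": 0,"gripper": 8.5},{"x": 0,"y": 0,"z": 0,"wx": 0,"wy": 0,"wz": 0,"gripper": 8.5}]}}

```text
t: 17.92
eef_pos: [0.6114, -0.1214, 0.0054]
eef_rot: [0.995, 0.097, 0.001, 0.0]
force: [-0.4, 0.1, 0.4]
finger_gap: 0.995
```

```bash
python3 - <<'E'
import s
from h import *
for n in ('top','scene'): grab(n,'13')
a=cv2.imread('pics/top_13.png')[123:213,256:346];b=cv2.imread('pics/scene_13.png')[130:220,170:260]
cv2.imwrite('pics/v13.png',np.hstack([cv2.resize(a,(400,400)),cv2.resize(b,(400,400))]))
E
```

```text
t 17.92 pos mm [ 611.4 -121.4    5.4] phi 11.19 tilt x,y [ 0.11 -0.03] F [-0.4  0.1  0.4] gap 0.995 j6 1.16
```

View pics/v13.png

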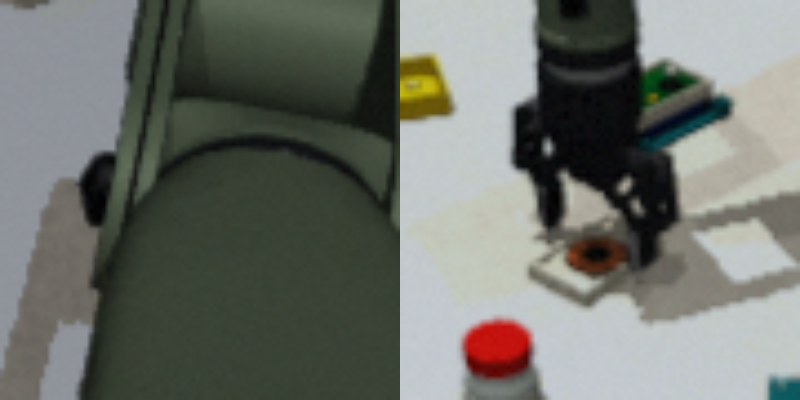

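The fingers straddle the coil frame. I close and lift.

Emit:
{"fn": "arm_command", "kwargs": {"targets": [{"x": 0,"y": 0,"z": 0,"wx": 0,"wy": 0,"wz": 0,"gripper": 7},{"x": 0,"y": 0,"z": 0,"wx": 0,"wy": 0,"wz": 0,"gripper": 5.5},{"x": 0,"y": 0,"z": 0,"wx": 0,"wy": 0,"wz": 0,"gripper": 5.5},{"x": 0,"y": 0,"z": 0,"wx": 0,"wy": 0,"wz": 0,"gripper": 5.5},{"x": 0,"y": 0,"z": 0,"wx": 0,"wy": 0,"wz": 0,"gripper": 5.5},{"x": 0,"y": 0,"z": 0,"wx": 0,"wy": 0,"wz": 0,"gripper": 5.5},{"x": 0,"y": 0,"z": 0,"wx": 0,"wy": 0,"wz": 0,"gripper": 5.5},{"x": 0,"y": 0,"z": 0,"wx": 0,"wy": 0,"wz": 0,"gripper": 5.5},{"x": 0,"y": 0,"z": 0,"wx": 0,"wy": 0,"wz": 0,"gripper": 5.5},{"x": 0,"y": 0,"z": 0,"wx": 0,"wy": 0,"wz": 0,"gripper": 5.5}]}}

```text
t: 18.85
eef_pos: [0.6111, -0.1211, 0.0051]
eef_rot: [0.995, 0.098, 0.0, 0.0]
force: [-1.4, 0.1, 6.2]
finger_gap: 0.685
```

Emit:
{"fn": "arm_command", "kwargs": {"targets": [{"x": 0,"y": 0,"z": 0.5,"wx": 0,"wy": 0,"wz": 0,"gripper": 5.5},{"x": 0,"y": 0,"z": 1,"wx": 0,"wy": 0,"wz": 0,"gripper": 5.5},{"x": 0,"y": 0,"z": 2,"wx": 0,"wy": 0,"wz": 0,"gripper": 5.5},{"x": 0,"y": 0,"z": 2,"wx": 0,"wy": 0,"wz": 0,"gripper": 5.5},{"x": 0,"y": 0,"z": 2,"wx": 0,"wy": 0,"wz": 0,"gripper": 5.5},{"x": 0,"y": 0,"z": 2,"wx": 0,"wy": 0,"wz": 0,"gripper": 5.5},{"x": 0,"y": 0,"z": 1,"wx": 0,"wy": 0,"wz": 0,"gripper": 5.5},{"x": 0,"y": 0,"z": 0,"wx": 0,"wy": 0,"wz": 0,"gripper": 5.5},{"x": 0,"y": 0,"z": 0,"wx": 0,"wy": 0,"wz": 0,"gripper": 5.5},{"x": 0,"y": 0,"z": 0,"wx": 0,"wy": 0,"wz": 0,"gripper": 5.5}]}}

```text
t: 19.68
eef_pos: [0.6098, -0.1209, 0.1081]
eef_rot: [0.995, 0.098, -0.001, -0.0]
force: [0.1, 0.1, 0.1]
finger_gap: 0.679
```

```bash
python3 - <<'E'
import s
from h import *
for n in ('top','scene'): grab(n,'14')
a=cv2.imread('pics/top_14.png')[123:213,256:346];b=cv2.imread('pics/scene_14.png')[100:190,170:260]
cv2.imwrite('pics/v14.png',np.hstack([cv2.resize(a,(400,400)),cv2.resize(b,(400,400))]))
E
```

```text
t 19.68 pos mm [ 609.8 -120.9  108.1] phi 11.19 tilt x,y [-0.14  0.02] F [0.1 0.1 0.1] gap 0.679 j6 1.16
```

View pics/v14.png

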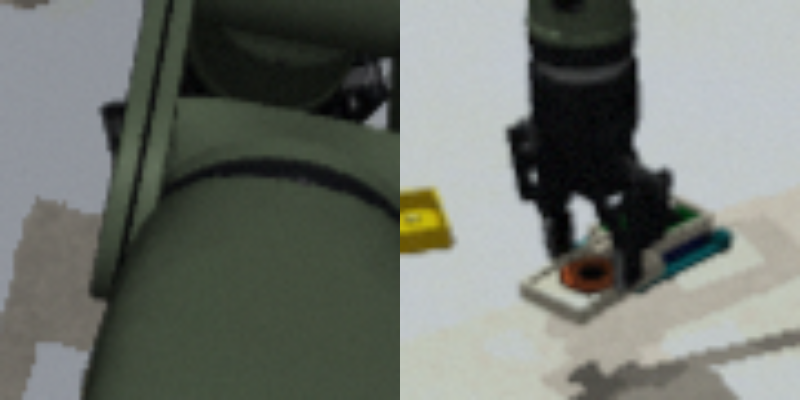

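Held level. I carry it back to the stack.

Emit:
{"fn": "arm_command", "kwargs": {"targets": [{"x": -1.2,"y": -1,"z": 0,"wx": 0,"wy": 0,"wz": -0.8,"gripper": 5.5},{"x": -2.2,"y": -1.9,"z": 0,"wx": 0,"wy": 0,"wz": -1,"gripper": 5.5},{"x": -2.4,"y": -2.1,"z": 0,"wx": 0,"wy": 0,"wz": -1,"gripper": 5.5},{"x": -2.4,"y": -2.1,"z": 0,"wx": 0,"wy": 0,"wz": -1,"gripper": 5.5},{"x": -2.4,"y": -2.1,"z": 0,"wx": 0,"wy": 0,"wz": -1,"gripper": 5.5},{"x": -2.4,"y": -2.1,"z": 0,"wx": 0,"wy": 0,"wz": -1,"gripper": 5.5},{"x": -2.2,"y": -1.9,"z": 0,"wx": 0,"wy": 0,"wz": -1,"gripper": 5.5},{"x": -1.1,"y": -1,"z": 0,"wx": 0,"wy": 0,"wz": 0,"gripper": 5.5},{"x": 0,"y": 0,"z": 0,"wx": 0,"wy": 0,"wz": 0,"gripper": 5.5},{"x": 0,"y": 0,"z": 0,"wx": 0,"wy": 0,"wz": 0,"gripper": 5.5}]}}

```text
t: 20.62
eef_pos: [0.4467, -0.2636, 0.109]
eef_rot: [0.999, 0.037, -0.0, -0.0]
force: [-0.2, -0.2, -0.5]
finger_gap: 0.682
```

Emit:
{"fn": "arm_command", "kwargs": {"targets": [{"x": 0,"y": 0,"z": -1.5,"wx": 0,"wy": 0,"wz": 0,"gripper": 5.5},{"x": 0,"y": 0,"z": -1.5,"wx": 0,"wy": 0,"wz": 0,"gripper": 5.5},{"x": 0,"y": 0,"z": -1.5,"wx": 0,"wy": 0,"wz": 0,"gripper": 5.5},{"x": 0,"y": 0,"z": -0.5,"wx": 0,"wy": 0,"wz": 0,"gripper": 5.5},{"x": 0,"y": 0,"z": -0.5,"wx": 0,"wy": 0,"wz": 0,"gripper": 5.5},{"x": 0,"y": 0,"z": 0,"wx": 0,"wy": 0,"wz": 0,"gripper": 5.5},{"x": 0,"y": 0,"z": 0,"wx": 0,"wy": 0,"wz": 0,"gripper": 5.5},{"x": 0,"y": 0,"z": 0,"wx": 0,"wy": 0,"wz": 0,"gripper": 5.5},{"x": 0,"y": 0,"z": 0,"wx": 0,"wy": 0,"wz": 0,"gripper": 5.5},{"x": 0,"y": 0,"z": 0,"wx": 0,"wy": 0,"wz": 0,"gripper": 5.5}]}}

```text
t: 21.45
eef_pos: [0.4481, -0.2633, 0.0549]
eef_rot: [0.999, 0.038, 0.001, 0.0]
force: [-0.5, -0.2, -1.9]
finger_gap: 0.687
```

```bash
python3 look.py 15
```

```text
t 21.45 pos mm [ 448.1 -263.3   54.9] phi 4.39 tilt x,y [ 0.06 -0.04] F [-0.5 -0.2 -1.9] gap 0.687 j6 0.94
```

View pics/v15.png

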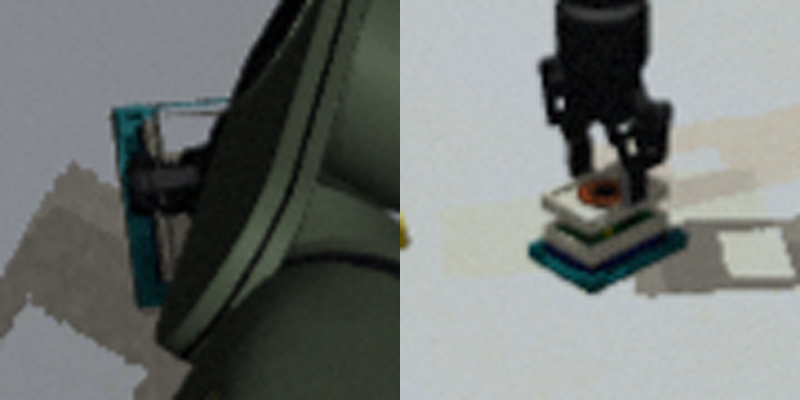

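The coil frame is about 2 mm forward at most, so I correct by 1 mm while lowering.

Emit:
{"fn": "arm_command", "kwargs": {"targets": [{"x": -0.1,"y": 0,"z": -0.5,"wx": 0,"wy": 0,"wz": 0,"gripper": 5.5},{"x": 0,"y": 0,"z": -0.4,"wx": 0,"wy": 0,"wz": 0,"gripper": 5.5},{"x": 0,"y": 0,"z": -0.3,"wx": 0,"wy": 0,"wz": 0,"gripper": 5.5},{"x": 0,"y": 0,"z": -0.2,"wx": 0,"wy": 0,"wz": 0,"gripper": 5.5},{"x": 0,"y": 0,"z": -0.1,"wx": 0,"wy": 0,"wz": 0,"gripper": 5.5},{"x": 0,"y": 0,"z": 0,"wx": 0,"wy": 0,"wz": 0,"gripper": 5.5},{"x": 0,"y": 0,"z": 0,"wx": 0,"wy": 0,"wz": 0,"gripper": 5.5},{"x": 0,"y": 0,"z": 0,"wx": 0,"wy": 0,"wz": 0,"gripper": 5.5},{"x": 0,"y": 0,"z": 0,"wx": 0,"wy": 0,"wz": 0,"gripper": 5.5},{"x": 0,"y": 0,"z": 0,"wx": 0,"wy": 0,"wz": 0,"gripper": 5.5}]}}

```text
t: 22.38
eef_pos: [0.4468, -0.2631, 0.0393]
eef_rot: [0.999, 0.038, 0.0, 0.0]
force: [-0.6, -0.6, -0.9]
finger_gap: 0.679
```

```bash
python3 look.py 16
```

```text
t 22.38 pos mm [ 446.8 -263.1   39.3] phi 4.39 tilt x,y [ 0.   -0.01] F [-0.6 -0.6 -0.9] gap 0.679 j6 0.94
```

View pics/v16.png

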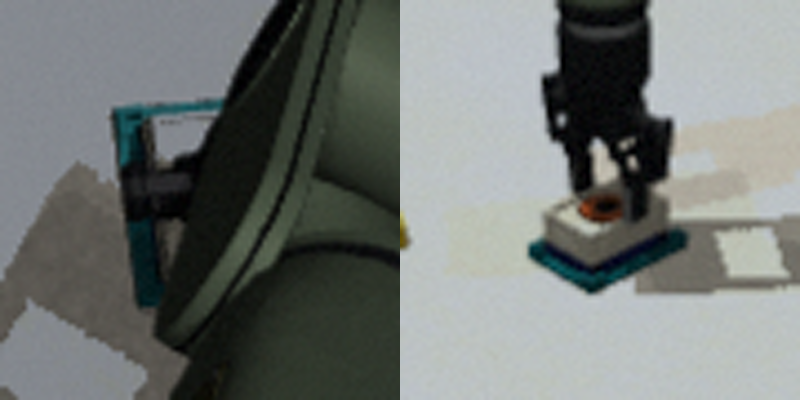

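Emit:
{"fn": "arm_command", "kwargs": {"targets": [{"x": 0,"y": 0,"z": -0.1,"wx": 0,"wy": 0,"wz": 0,"gripper": 5.5},{"x": 0,"y": 0,"z": 0,"wx": 0,"wy": 0,"wz": 0,"gripper": 5.5},{"x": 0,"y": 0,"z": 0,"wx": 0,"wy": 0,"wz": 0,"gripper": 6.2},{"x": 0,"y": 0,"z": 0,"wx": 0,"wy": 0,"wz": 0,"gripper": 6.6},{"x": 0,"y": 0,"z": 0,"wx": 0,"wy": 0,"wz": 0,"gripper": 7.0},{"x": 0,"y": 0,"z": 0,"wx": 0,"wy": 0,"wz": 0,"gripper": 7.4},{"x": 0,"y": 0,"z": 0,"wx": 0,"wy": 0,"wz": 0,"gripper": 7.4},{"x": 0,"y": 0,"z": 0,"wx": 0,"wy": 0,"wz": 0,"gripper": 7.4},{"x": 0,"y": 0,"z": 0.5,"wx": 0,"wy": 0,"wz": 0,"gripper": 7.4},{"x": 0,"y": 0,"z": 1,"wx": 0,"wy": 0,"wz": 0,"gripper": 7.4}]}}

```text
t: 23.32
eef_pos: [0.446, -0.2627, 0.0529]
eef_rot: [0.999, 0.038, -0.001, -0.001]
force: [-0.5, -0.2, -0.1]
finger_gap: 0.865
```

```bash
python3 s.py
```

```text
t 23.32 pos mm [ 446.  -262.7   52.9] phi 4.39 tilt x,y [-0.13  0.08] F [-0.5 -0.2 -0.1] gap 0.865 j6 0.94
```

Emit:
{"fn": "arm_command", "kwargs": {"targets": [{"x": 0,"y": 0,"z": 2,"wx": 0,"wy": 0,"wz": 0,"gripper": 7.4},{"x": 0,"y": 0,"z": 3,"wx": 0,"wy": 0,"wz": 0,"gripper": 7.4},{"x": 0,"y": 0,"z": 3,"wx": 0,"wy": 0,"wz": 0,"gripper": 8.5},{"x": 0.8,"y": 2.1,"z": 0,"wx": 0,"wy": 0,"wz": 6,"gripper": 8.5},{"x": 0.8,"y": 2.1,"z": 0,"wx": 0,"wy": 0,"wz": 6,"gripper": 8.5},{"x": 0.8,"y": 2.1,"z": 0,"wx": 0,"wy": 0,"wz": 6,"gripper": 8.5},{"x": 0.8,"y": 2.1,"z": 0,"wx": 0,"wy": 0,"wz": 6,"gripper": 8.5},{"x": 0.8,"y": 2.1,"z": 0,"wx": 0,"wy": 0,"wz": 6,"gripper": 8.5},{"x": 0.8,"y": 2.1,"z": 0,"wx": 0,"wy": 0,"wz": 6,"gripper": 8.5},{"x": 0.8,"y": 2.1,"z": 0,"wx": 0,"wy": 0,"wz": 6,"gripper": 8.5}]}}

```text
t: 24.15
eef_pos: [0.5032, -0.1151, 0.1344]
eef_rot: [0.918, 0.396, 0.001, 0.0]
force: [0.6, 0.3, 0.2]
finger_gap: 0.999
```

Emit:
{"fn": "arm_command", "kwargs": {"targets": [{"x": 0.8,"y": 2.1,"z": 0,"wx": 0,"wy": 0,"wz": 6,"gripper": 8.5},{"x": 0.8,"y": 2.1,"z": 0,"wx": 0,"wy": 0,"wz": 6,"gripper": 8.5},{"x": 0.8,"y": 2.1,"z": 0,"wx": 0,"wy": 0,"wz": 6,"gripper": 8.5},{"x": 0.8,"y": 2.1,"z": 0,"wx": 0,"wy": 0,"wz": 6,"gripper": 8.5},{"x": 0.8,"y": 2.1,"z": 0,"wx": 0,"wy": 0,"wz": 6,"gripper": 8.5},{"x": 0.8,"y": 2.1,"z": 0,"wx": 0,"wy": 0,"wz": 6,"gripper": 8.5},{"x": 0.8,"y": 2.1,"z": 0,"wx": 0,"wy": 0,"wz": 6,"gripper": 8.5},{"x": 0.8,"y": 2.1,"z": 0,"wx": 0,"wy": 0,"wz": 6,"gripper": 8.5},{"x": 0.8,"y": 2.1,"z": 0,"wx": 0,"wy": 0,"wz": 6,"gripper": 8.5},{"x": 0.8,"y": 2.1,"z": 0,"wx": 0,"wy": 0,"wz": 6,"gripper": 8.5}]}}

```text
t: 24.98
eef_pos: [0.5832, 0.095, 0.1344]
eef_rot: [0.597, 0.802, 0.0, 0.0]
force: [-0.7, 0.5, 0.4]
finger_gap: 0.993
```

```bash
python3 look.py 17
```

```text
t 24.98 pos mm [583.2  95.  134.4] phi 106.7 tilt x,y [0.07 0.01] F [-0.7  0.5  0.4] gap 0.993 j6 -0.15
```

View pics/v17.png

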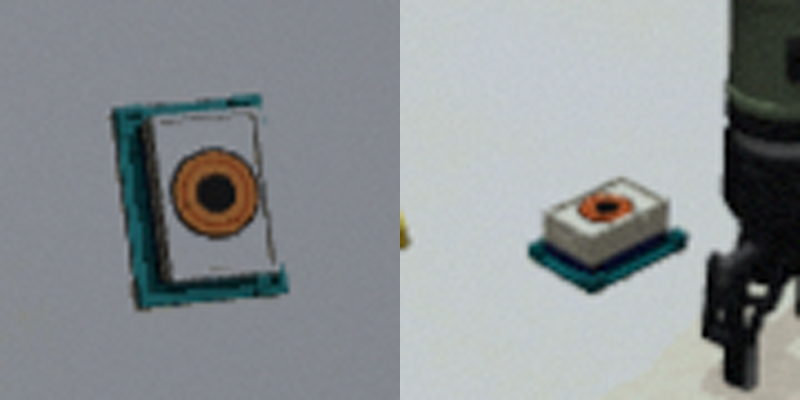

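The stack of three is square. Coil frame corners are about (148,118), (258,110), (277,272) and (165,282). I check the centre numerically.

```bash
python3 - <<'E'
from h import *
d=dict(np.load('top_17.npz'))
f=lambda q:[px2w(d,316+a/4.444-.4,186+b/4.444-.4,z)[:2]*1000 for a,b,z in q]
c=np.array(f([(148,118,.048),(258,110,.048),(277,272,.048),(165,282,.048)]));print(c.mean(0).round(1),np.linalg.norm(np.diff(c,axis=0),axis=1))
c=np.array(f([(113,107,.012),(262,95,.014),(288,291,.012),(138,308,.012)]));print('base',c.mean(0).round(1))
P=cloud(d);p=P[(P[...,2]>.04)&(P[...,1]<-.2)&(abs(P[...,0]-.45)<.1)];r=cv2.minAreaRect((p[:,:2]*1000).astype(np.float32));print(r,np.median(p[:,2]))
E
```

```text
[ 446.5 -262.1] [60.50605397 88.33653932 60.83101995]
base [ 447.8 -263.6]
((448.0855407714844, -264.2764892578125), (90.68042755126953, 61.64216995239258), 3.9823827743530273) 0.045893966453439475
```

Emit:
{"fn": "arm_command", "kwargs": {"targets": [{"x": 0.2,"y": 0.7,"z": 0,"wx": 0,"wy": 0,"wz": 6,"gripper": 8.5},{"x": 0.2,"y": 0.7,"z": 0,"wx": 0,"wy": 0,"wz": 6,"gripper": 8.5},{"x": 0.2,"y": 0.6,"z": 0,"wx": 0,"wy": 0,"wz": 6,"gripper": 8.5},{"x": 0.2,"y": 0.6,"z": 0,"wx": 0,"wy": 0,"wz": 6,"gripper": 8.5},{"x": 0.3,"y": 0.6,"z": 0,"wx": 0,"wy": 0,"wz": 5.2,"gripper": 8.5},{"x": 0,"y": 0,"z": -2,"wx": 0,"wy": 0,"wz": 0,"gripper": 8.5},{"x": 0,"y": 0,"z": -3,"wx": 0,"wy": 0,"wz": 0,"gripper": 8.5},{"x": 0,"y": 0,"z": -3,"wx": 0,"wy": 0,"wz": 0,"gripper": 8.5},{"x": 0,"y": 0,"z": 0,"wx": 0,"wy": 0,"wz": 0,"gripper": 8.5},{"x": 0,"y": 0,"z": 0,"wx": 0,"wy": 0,"wz": 0,"gripper": 8.5}]}}

```text
t: 25.92
eef_pos: [0.5928, 0.1252, 0.0529]
eef_rot: [0.378, 0.926, -0.001, -0.001]
force: [1.0, -0.2, 0.2]
finger_gap: 0.997
```

```bash
python3 - <<'E'
import s
from h import *
for n in ('top','scene'): grab(n,'18')
a=cv2.imread('pics/top_18.png')[130:220,160:250];b=cv2.imread('pics/scene_18.png')[155:265,210:320]
cv2.imwrite('pics/v18.png',np.hstack([cv2.resize(a,(400,400)),cv2.resize(b,(400,400))]))
E
```

```text
t 25.92 pos mm [592.8 125.2  52.9] phi 135.53 tilt x,y [-0.17 -0.04] F [ 1.  -0.2  0.2] gap 0.997 j6 -0.61
```

View pics/v18.png

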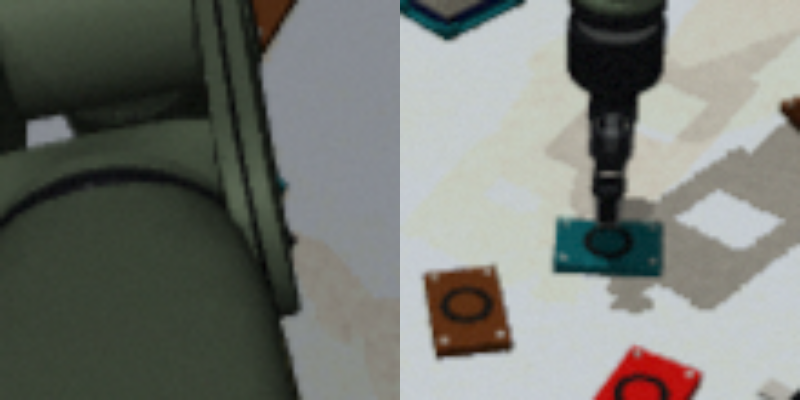

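The gripper is centred above the teal cover at (608,245), and the look-alikes are clear of it.

Emit:
{"fn": "arm_command", "kwargs": {"targets": [{"x": 0,"y": 0,"z": -1.5,"wx": 0,"wy": 0,"wz": 0,"gripper": 8.5},{"x": 0,"y": 0,"z": -1.5,"wx": 0,"wy": 0,"wz": 0,"gripper": 8.5},{"x": 0,"y": 0,"z": -1,"wx": 0,"wy": 0,"wz": 0,"gripper": 8.5},{"x": 0,"y": 0,"z": -0.6,"wx": 0,"wy": 0,"wz": 0,"gripper": 8.5},{"x": 0,"y": 0,"z": -0.3,"wx": 0,"wy": 0,"wz": 0,"gripper": 8.5},{"x": 0,"y": 0,"z": 0,"wx": 0,"wy": 0,"wz": 0,"gripper": 8.5},{"x": 0,"y": 0,"z": 0,"wx": 0,"wy": 0,"wz": 0,"gripper": 8.5},{"x": 0,"y": 0,"z": 0,"wx": 0,"wy": 0,"wz": 0,"gripper": 7},{"x": 0,"y": 0,"z": 0,"wx": 0,"wy": 0,"wz": 0,"gripper": 5.5},{"x": 0,"y": 0,"z": 0,"wx": 0,"wy": 0,"wz": 0,"gripper": 5.5}]}}

```text
t: 26.85
eef_pos: [0.5943, 0.126, 0.0056]
eef_rot: [0.378, 0.926, 0.0, 0.001]
force: [-1.4, -0.4, 4.7]
finger_gap: 0.674
```

Emit:
{"fn": "arm_command", "kwargs": {"targets": [{"x": 0,"y": 0,"z": 0,"wx": 0,"wy": 0,"wz": 0,"gripper": 5.5},{"x": 0,"y": 0,"z": 0,"wx": 0,"wy": 0,"wz": 0,"gripper": 5.5},{"x": 0,"y": 0,"z": 0,"wx": 0,"wy": 0,"wz": 0,"gripper": 5.5},{"x": 0,"y": 0,"z": 0,"wx": 0,"wy": 0,"wz": 0,"gripper": 5.5},{"x": 0,"y": 0,"z": 0,"wx": 0,"wy": 0,"wz": 0,"gripper": 5.5},{"x": 0,"y": 0,"z": 0,"wx": 0,"wy": 0,"wz": 0,"gripper": 5.5},{"x": 0,"y": 0,"z": 0,"wx": 0,"wy": 0,"wz": 0,"gripper": 5.5},{"x": 0,"y": 0,"z": 0,"wx": 0,"wy": 0,"wz": 0,"gripper": 5.5},{"x": 0,"y": 0,"z": 0,"wx": 0,"wy": 0,"wz": 0,"gripper": 5.5},{"x": 0,"y": 0,"z": 0,"wx": 0,"wy": 0,"wz": 0,"gripper": 5.5}]}}

```text
t: 27.68
eef_pos: [0.5943, 0.126, 0.0056]
eef_rot: [0.378, 0.926, 0.0, 0.001]
force: [-1.9, -0.0, 5.1]
finger_gap: 0.673
```

Emit:
{"fn": "arm_command", "kwargs": {"targets": [{"x": 0,"y": 0,"z": 0.5,"wx": 0,"wy": 0,"wz": 0,"gripper": 5.5},{"x": 0,"y": 0,"z": 1,"wx": 0,"wy": 0,"wz": 0,"gripper": 5.5},{"x": 0,"y": 0,"z": 2,"wx": 0,"wy": 0,"wz": 0,"gripper": 5.5},{"x": 0,"y": 0,"z": 2,"wx": 0,"wy": 0,"wz": 0,"gripper": 5.5},{"x": 0,"y": 0,"z": 2,"wx": 0,"wy": 0,"wz": 0,"gripper": 5.5},{"x": 0,"y": 0,"z": 2,"wx": 0,"wy": 0,"wz": 0,"gripper": 5.5},{"x": 0,"y": 0,"z": 1,"wx": 0,"wy": 0,"wz": 0,"gripper": 5.5},{"x": 0,"y": 0,"z": 0,"wx": 0,"wy": 0,"wz": 0,"gripper": 5.5},{"x": 0,"y": 0,"z": 0,"wx": 0,"wy": 0,"wz": 0,"gripper": 5.5},{"x": 0,"y": 0,"z": 0,"wx": 0,"wy": 0,"wz": 0,"gripper": 5.5}]}}

```text
t: 28.52
eef_pos: [0.5929, 0.1257, 0.1082]
eef_rot: [0.378, 0.926, -0.001, -0.001]
force: [-1.3, -0.2, -0.3]
finger_gap: 0.671
```

```bash
python3 - <<'E'
import s
from h import *
for n in ('top','scene'): grab(n,'19')
a=cv2.imread('pics/top_19.png')[130:220,160:250];b=cv2.imread('pics/scene_19.png')[125:235,210:320]
cv2.imwrite('pics/v19.png',np.hstack([cv2.resize(a,(400,400)),cv2.resize(b,(400,400))]))
E
```

```text
t 28.52 pos mm [592.9 125.7 108.2] phi 135.59 tilt x,y [-0.12 -0.02] F [-1.3 -0.2 -0.3] gap 0.671 j6 -0.61
```

View pics/v19.png

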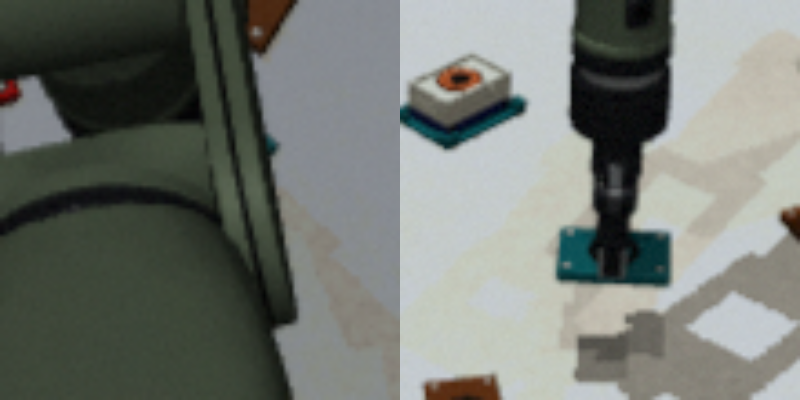

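The cover is held level. I carry it over with a 48.8° turn.

Emit:
{"fn": "arm_command", "kwargs": {"targets": [{"x": -0.2,"y": -0.5,"z": 0,"wx": 0,"wy": 0,"wz": 0.8,"gripper": 5.5},{"x": -0.9,"y": -2.4,"z": 0,"wx": 0,"wy": 0,"wz": 3,"gripper": 5.5},{"x": -0.9,"y": -2.4,"z": 0,"wx": 0,"wy": 0,"wz": 3,"gripper": 5.5},{"x": -0.9,"y": -2.4,"z": 0,"wx": 0,"wy": 0,"wz": 3,"gripper": 5.5},{"x": -0.9,"y": -2.4,"z": 0,"wx": 0,"wy": 0,"wz": 3,"gripper": 5.5},{"x": -0.9,"y": -2.4,"z": 0,"wx": 0,"wy": 0,"wz": 3,"gripper": 5.5},{"x": -0.9,"y": -2.4,"z": 0,"wx": 0,"wy": 0,"wz": 3,"gripper": 5.5},{"x": -0.9,"y": -2.4,"z": 0,"wx": 0,"wy": 0,"wz": 3,"gripper": 5.5},{"x": -0.9,"y": -2.4,"z": 0,"wx": 0,"wy": 0,"wz": 3,"gripper": 5.5},{"x": -0.9,"y": -2.4,"z": 0,"wx": 0,"wy": 0,"wz": 3,"gripper": 5.5}]}}

```text
t: 29.45
eef_pos: [0.5096, -0.0964, 0.1087]
eef_rot: [0.143, 0.99, 0.0, -0.001]
force: [0.7, 0.3, -0.7]
finger_gap: 0.674
```

Emit:
{"fn": "arm_command", "kwargs": {"targets": [{"x": -0.9,"y": -2.4,"z": 0,"wx": 0,"wy": 0,"wz": 3,"gripper": 5.5},{"x": -0.9,"y": -2.4,"z": 0,"wx": 0,"wy": 0,"wz": 3,"gripper": 5.5},{"x": -0.9,"y": -2.4,"z": 0,"wx": 0,"wy": 0,"wz": 3,"gripper": 5.5},{"x": -0.9,"y": -2.4,"z": 0,"wx": 0,"wy": 0,"wz": 3,"gripper": 5.5},{"x": -0.9,"y": -2.4,"z": 0,"wx": 0,"wy": 0,"wz": 3,"gripper": 5.5},{"x": -0.9,"y": -2.4,"z": 0,"wx": 0,"wy": 0,"wz": 3,"gripper": 5.5},{"x": -0.9,"y": -2.4,"z": 0,"wx": 0,"wy": 0,"wz": 3,"gripper": 5.5},{"x": 0,"y": 0,"z": 0,"wx": 0,"wy": 0,"wz": 0,"gripper": 5.5},{"x": 0,"y": 0,"z": 0,"wx": 0,"wy": 0,"wz": 0,"gripper": 5.5},{"x": 0,"y": 0,"z": 0,"wx": 0,"wy": 0,"wz": 0,"gripper": 5.5}]}}

```text
t: 30.28
eef_pos: [0.4474, -0.2627, 0.1089]
eef_rot: [-0.038, 0.999, 0.001, -0.0]
force: [0.7, -0.1, -0.3]
finger_gap: 0.671
```

```bash
python3 s.py
```

```text
t 30.28 pos mm [ 447.4 -262.7  108.9] phi -175.66 tilt x,y [-0.05  0.06] F [ 0.7 -0.1 -0.3] gap 0.671 j6 -2.2
```

Emit:
{"fn": "arm_command", "kwargs": {"targets": [{"x": 0,"y": 0,"z": -1.5,"wx": 0,"wy": 0,"wz": 0,"gripper": 5.5},{"x": 0,"y": 0,"z": -1.5,"wx": 0,"wy": 0,"wz": 0,"gripper": 5.5},{"x": 0,"y": 0,"z": -0.7,"wx": 0,"wy": 0,"wz": 0,"gripper": 5.5},{"x": 0,"y": 0,"z": -0.4,"wx": 0,"wy": 0,"wz": 0,"gripper": 5.5},{"x": 0,"y": 0,"z": 0,"wx": 0,"wy": 0,"wz": 0,"gripper": 5.5},{"x": 0,"y": 0,"z": 0,"wx": 0,"wy": 0,"wz": 0,"gripper": 5.5},{"x": 0,"y": 0,"z": 0,"wx": 0,"wy": 0,"wz": 0,"gripper": 5.5},{"x": 0,"y": 0,"z": 0,"wx": 0,"wy": 0,"wz": 0,"gripper": 5.5},{"x": 0,"y": 0,"z": 0,"wx": 0,"wy": 0,"wz": 0,"gripper": 5.5},{"x": 0,"y": 0,"z": 0,"wx": 0,"wy": 0,"wz": 0,"gripper": 5.5}]}}

```text
t: 31.12
eef_pos: [0.448, -0.2633, 0.0687]
eef_rot: [-0.038, 0.999, -0.0, 0.0]
force: [-0.0, 0.7, -0.5]
finger_gap: 0.673
```

```bash
python3 look.py 20
```

```text
t 31.12 pos mm [ 448.  -263.3   68.7] phi -175.62 tilt x,y [ 0.04 -0.02] F [-0.   0.7 -0.5] gap 0.673 j6 -2.2
```

View pics/v20.png

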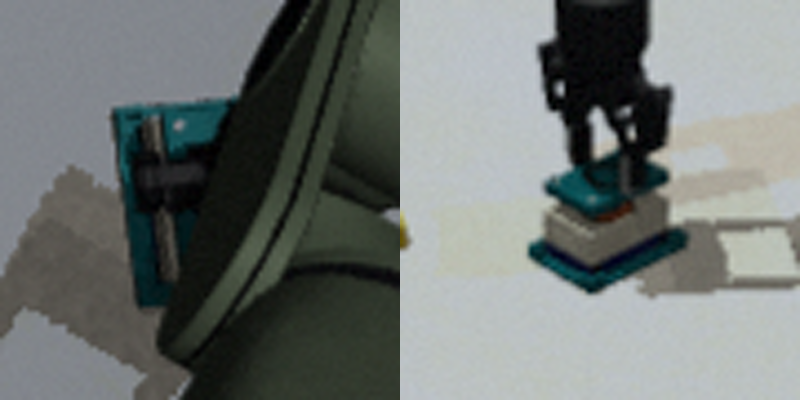

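Aligned. I lower to about 54 mm.

Emit:
{"fn": "arm_command", "kwargs": {"targets": [{"x": 0,"y": 0,"z": -0.5,"wx": 0,"wy": 0,"wz": 0,"gripper": 5.5},{"x": 0,"y": 0,"z": -0.4,"wx": 0,"wy": 0,"wz": 0,"gripper": 5.5},{"x": 0,"y": 0,"z": -0.2,"wx": 0,"wy": 0,"wz": 0,"gripper": 5.5},{"x": 0,"y": 0,"z": -0.2,"wx": 0,"wy": 0,"wz": 0,"gripper": 5.5},{"x": 0,"y": 0,"z": -0.1,"wx": 0,"wy": 0,"wz": 0,"gripper": 5.5},{"x": 0,"y": 0,"z": 0,"wx": 0,"wy": 0,"wz": 0,"gripper": 5.5},{"x": 0,"y": 0,"z": 0,"wx": 0,"wy": 0,"wz": 0,"gripper": 5.5},{"x": 0,"y": 0,"z": 0,"wx": 0,"wy": 0,"wz": 0,"gripper": 5.5},{"x": 0,"y": 0,"z": 0,"wx": 0,"wy": 0,"wz": 0,"gripper": 5.5},{"x": 0,"y": 0,"z": 0,"wx": 0,"wy": 0,"wz": 0,"gripper": 5.5}]}}

```text
t: 32.05
eef_pos: [0.4478, -0.2632, 0.0544]
eef_rot: [-0.038, 0.999, -0.0, 0.0]
force: [-0.3, -0.1, -1.2]
finger_gap: 0.67
```

```bash
python3 look.py 21
```

```text
t 32.05 pos mm [ 447.8 -263.2   54.4] phi -175.61 tilt x,y [ 0.01 -0.  ] F [-0.3 -0.1 -1.2] gap 0.67 j6 -2.2
```

View pics/v21.png

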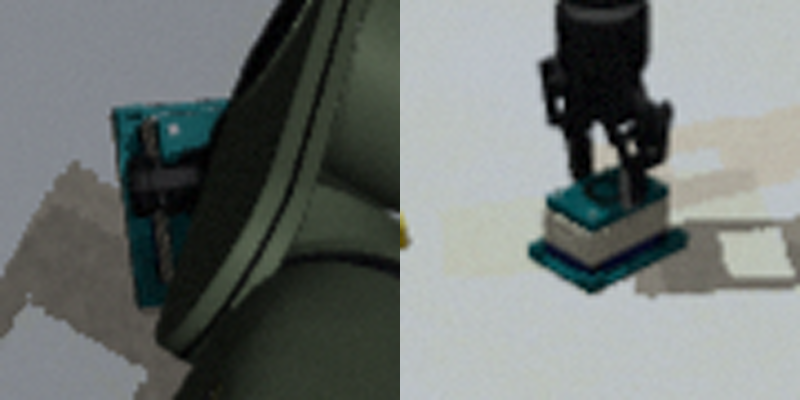

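Emit:
{"fn": "arm_command", "kwargs": {"targets": [{"x": 0,"y": 0,"z": -0.1,"wx": 0,"wy": 0,"wz": 0,"gripper": 5.5},{"x": 0,"y": 0,"z": 0,"wx": 0,"wy": 0,"wz": 0,"gripper": 5.5},{"x": 0,"y": 0,"z": 0,"wx": 0,"wy": 0,"wz": 0,"gripper": 6.2},{"x": 0,"y": 0,"z": 0,"wx": 0,"wy": 0,"wz": 0,"gripper": 6.6},{"x": 0,"y": 0,"z": 0,"wx": 0,"wy": 0,"wz": 0,"gripper": 7.0},{"x": 0,"y": 0,"z": 0,"wx": 0,"wy": 0,"wz": 0,"gripper": 7.4},{"x": 0,"y": 0,"z": 0,"wx": 0,"wy": 0,"wz": 0,"gripper": 7.4},{"x": 0,"y": 0,"z": 0,"wx": 0,"wy": 0,"wz": 0,"gripper": 7.4},{"x": 0,"y": 0,"z": 0.5,"wx": 0,"wy": 0,"wz": 0,"gripper": 7.4},{"x": 0,"y": 0,"z": 1,"wx": 0,"wy": 0,"wz": 0,"gripper": 7.4}]}}

```text
t: 32.98
eef_pos: [0.447, -0.2626, 0.0679]
eef_rot: [-0.038, 0.999, 0.001, -0.001]
force: [-0.5, 0.8, 0.5]
finger_gap: 0.866
```

Emit:
{"fn": "arm_command", "kwargs": {"targets": [{"x": 0,"y": 0,"z": 2,"wx": 0,"wy": 0,"wz": 0,"gripper": 7.4},{"x": 0,"y": 0,"z": 3,"wx": 0,"wy": 0,"wz": 0,"gripper": 7.4},{"x": 0,"y": 0,"z": 3,"wx": 0,"wy": 0,"wz": 0,"gripper": 8.5},{"x": 0,"y": 3,"z": 2,"wx": 0,"wy": 0,"wz": 0,"gripper": 8.5},{"x": 0,"y": 3,"z": 0,"wx": 0,"wy": 0,"wz": 0,"gripper": 8.5},{"x": 0,"y": 3,"z": 0,"wx": 0,"wy": 0,"wz": 0,"gripper": 8.5},{"x": 0,"y": 3,"z": 0,"wx": 0,"wy": 0,"wz": 0,"gripper": 8.5},{"x": 0,"y": 3,"z": 0,"wx": 0,"wy": 0,"wz": 0,"gripper": 8.5},{"x": 0,"y": 3,"z": 0,"wx": 0,"wy": 0,"wz": 0,"gripper": 8.5},{"x": 0,"y": 3,"z": 0,"wx": 0,"wy": 0,"wz": 0,"gripper": 8.5}]}}

```text
t: 33.82
eef_pos: [0.4477, -0.0518, 0.1695]
eef_rot: [-0.038, 0.999, -0.0, 0.001]
force: [0.5, 0.1, 0.1]
finger_gap: 0.999
```

Emit:
{"fn": "arm_command", "kwargs": {"targets": [{"x": 0,"y": 3,"z": 0,"wx": 0,"wy": 0,"wz": 0,"gripper": 8.5},{"x": 0,"y": 0,"z": 0,"wx": 0,"wy": 0,"wz": 0,"gripper": 8.5},{"x": 0,"y": 0,"z": 0,"wx": 0,"wy": 0,"wz": 0,"gripper": 8.5},{"x": 0,"y": 0,"z": 0,"wx": 0,"wy": 0,"wz": 0,"gripper": 8.5},{"x": 0,"y": 0,"z": 0,"wx": 0,"wy": 0,"wz": 0,"gripper": 8.5},{"x": 0,"y": 0,"z": 0,"wx": 0,"wy": 0,"wz": 0,"gripper": 8.5},{"x": 0,"y": 0,"z": 0,"wx": 0,"wy": 0,"wz": 0,"gripper": 8.5},{"x": 0,"y": 0,"z": 0,"wx": 0,"wy": 0,"wz": 0,"gripper": 8.5},{"x": 0,"y": 0,"z": 0,"wx": 0,"wy": 0,"wz": 0,"gripper": 8.5},{"x": 0,"y": 0,"z": 0,"wx": 0,"wy": 0,"wz": 0,"gripper": 8.5}]}}

```text
t: 34.65
eef_pos: [0.4477, -0.0234, 0.1683]
eef_rot: [-0.038, 0.999, 0.0, -0.0]
force: [0.2, -0.1, -0.1]
finger_gap: 0.994
```

```bash
python3 look.py 22; python3 - <<'E'
from h import *
d=dict(np.load('top_22.npz'));P=cloud(d);p=P[(P[...,2]>.05)&(P[...,1]<-.2)&(abs(P[...,0]-.45)<.1)];r=cv2.minAreaRect((p[:,:2]*1000).astype(np.float32));print(r,np.median(p[:,2]),p[:,:2].mean(0))
E
```

```text
t 34.65 pos mm [447.7 -23.4 168.3] phi -175.64 tilt x,y [-0.01  0.01] F [ 0.2 -0.1 -0.1] gap 0.994 j6 -1.72
((447.11273193359375, -264.3489990234375), (91.68449401855469, 61.33017349243164), 4.328366279602051) 0.06104366739750764 [ 0.44563489 -0.26332137]
```

View pics/v22.png

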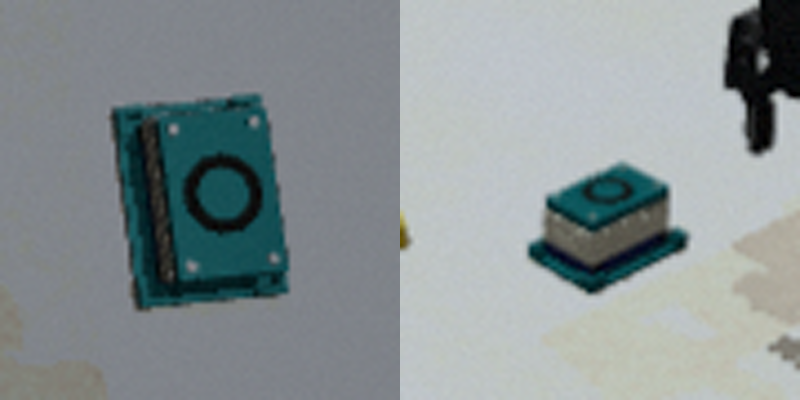

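View pics/scene_22.png

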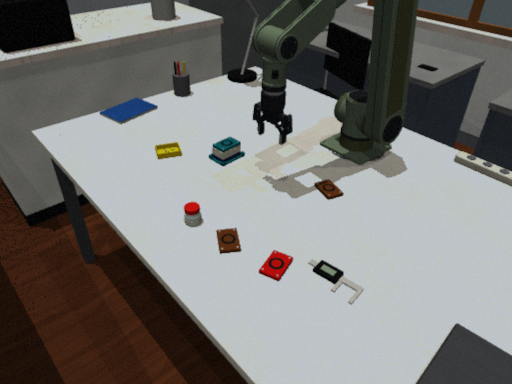

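The stack at (227,151) in the scene picture is complete and square, with its top measured at 61 mm. The gripper is empty and clear, and the tray, jar and caliper look where they were. I hand the job in.

```bash
python3 -c "
from rig import bot
print(bot.job_done())"
```

```text
the job is handed in; nothing more can be done
None
```

The power bank is assembled on its base: battery, board frame, coil frame and cover, each set down gently and released. I handed the job in at about 35 s. It reports no verdict.

**Last checks:**
- **Position:** the depth image puts the cover's centre 1–2 mm from the base centre. Its yaw is 4.3° against 4.4° for the base.
- **Height:** the cover's top measures 61 mm. The finished stack should be 60 mm, and the depth reads about 1 mm high at table level too.
- **Clear of the robot:** the gripper is open, well away from the stack, and shows no load.
- **Bystanders:** I checked the screw tray, glue jar and caliper only by eye in the scene picture; none appears to have moved. The brown and red look-alikes were left alone.

**Other notes:**
- The first move calls were refused for missing keys, so nothing moved and no time was lost.
- No check failed. Two ways of measuring the coil frame's centre differed by about 2 mm, well inside the 10 mm tolerance.

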